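Chuck the lock pins and zero the measuring rail

TASK

Set up the measuring rail for a batch of lock pins: stand every pin from the rack fully down in a chuck of its own on the carriage and turn that chuck's sleeve clockwise until the jaws hold the pin tight and upright. With all the pins clamped and the carriage pushed fully home against the datum stop, press the readout's recessed zero button right down with the tip of the stylus, then hang the stylus back in its stand. Leave the bottles, caliper and dish alone.

Things in the scene. Friction and masses are not known exactly. Their poses are not given: they have to be found in the camera images.
- pin_a: steel lock pin, 53 mm long, standing upright in a hole of the rack (or absent). Origin at the centre of its foot, z axis up its length. From the foot: shank 10 mm dia and 27 mm long with a 1 mm chamfer, collar 16 mm dia and 4 mm thick, ribbed upper part 11 mm dia and 22 mm long, where it is picked up. 45 g. All pins are alike
- pin_b: steel lock pin, 53 mm long, standing upright in a hole of the rack (or absent). Origin at the centre of its foot, z axis up its length. From the foot: shank 10 mm dia and 27 mm long with a 1 mm chamfer, collar 16 mm dia and 4 mm thick, ribbed upper part 11 mm dia and 22 mm long, where it is picked up. 45 g. All pins are alike
- pin_c: steel lock pin, 53 mm long, standing upright in a hole of the rack (or absent). Origin at the centre of its foot, z axis up its length. From the foot: shank 10 mm dia and 27 mm long with a 1 mm chamfer, collar 16 mm dia and 4 mm thick, ribbed upper part 11 mm dia and 22 mm long, where it is picked up. 45 g. All pins are alike
- rack: loose wooden block, 46 (x) by 150 (y) by 26 mm high, 0.7 kg, with three blind 12 mm holes, 20 mm deep, on its middle line at y = -50, 0 and +50 mm; origin at the centre of its underside. A pin in it has its foot 6 mm above the bench. It may get knocked aside
- seat1 (a point): point on the axis of keyless chuck 1, on the floor of its bore, 64 mm above the bench, where the foot of a pin rests; z up. The knurled sleeve is 44 mm dia and runs from 10 mm below to 18 mm above this point (top 82 mm above the bench); the three jaws stand from it to 23 mm above it, 5 mm proud of the sleeve
- sleeve1 (a joint): turn of the sleeve of chuck 1, rad: 0 is fully open (jaws leave a clear circle 16 mm dia); it grows as the sleeve is turned clockwise seen from above, to a stop at 1.4. The jaws close together, 2.6 mm each per rad; they meet and centre a pin's 10 mm shank at about 1.2 and grip it firmly from about 1.35 on, best at the stop. Friction about 0.12 N m: it stays where it is left
- seat2 (a point): point on the axis of keyless chuck 2, on the floor of its bore, 64 mm above the bench, where the foot of a pin rests; z up. The knurled sleeve is 44 mm dia and runs from 10 mm below to 18 mm above this point (top 82 mm above the bench); the three jaws stand from it to 23 mm above it, 5 mm proud of the sleeve
- sleeve2 (a joint): turn of the sleeve of chuck 2, rad: 0 is fully open (jaws leave a clear circle 16 mm dia); it grows as the sleeve is turned clockwise seen from above, to a stop at 1.4. The jaws close together, 2.6 mm each per rad; they meet and centre a pin's 10 mm shank at about 1.2 and grip it firmly from about 1.35 on, best at the stop. Friction about 0.12 N m: it stays where it is left
- seat3 (a point): point on the axis of keyless chuck 3, on the floor of its bore, 64 mm above the bench, where the foot of a pin rests; z up. The knurled sleeve is 44 mm dia and runs from 10 mm below to 18 mm above this point (top 82 mm above the bench); the three jaws stand from it to 23 mm above it, 5 mm proud of the sleeve
- sleeve3 (a joint): turn of the sleeve of chuck 3, rad: 0 is fully open (jaws leave a clear circle 16 mm dia); it grows as the sleeve is turned clockwise seen from above, to a stop at 1.4. The jaws close together, 2.6 mm each per rad; they meet and centre a pin's 10 mm shank at about 1.2 and grip it firmly from about 1.35 on, best at the stop. Friction about 0.12 N m: it stays where it is left
- rail: the measuring rail, fixed to the bench, with carriage and chucks: base plate 100 mm wide and 700 mm long, its y axis along the rail; a microscope on a column (310 mm high) stands over the +y end, the datum stop is a steel block at the -y end. The three keyless chucks stand upright in a row on the carriage, 90 mm apart, chuck 1 nearest the stop
- carriage (a joint): travel of the carriage on the rail, m: grows as it goes towards the datum stop, which it meets at 0.12 (fully home). Friction about 4 N. The carriage is an aluminium block 70 mm wide and 315 mm long whose top is 40 mm above the bench
- handle (a point): middle of the carriage's black upright handle post, 18 mm dia and 58 mm high, at the end of the carriage away from the stop, on its centre line; the point is 86 mm above the bench and 12 mm below the post's top. The point's -y axis points along the rail towards the datum stop. 70 mm from the post to the axis of chuck 3
- stylus: aluminium stylus, 98 mm long, hanging point down in its stand. Origin at its tip, z axis up its length. From the tip: point 4 mm dia for 20 mm, cone, barrel 10 mm dia up to 46 mm, collar 20 mm dia from 46 to 50 mm, grip 12 mm dia from 50 to 98 mm. 35 g
- stand: stylus stand, fixed: black block 56 by 56 mm, 58 mm high, with one upright hole 13 mm dia, 53 mm deep, at its centre. Origin at the centre of its underside. Put away, the stylus hangs by its collar on the block's top, its tip 12 mm above the bench
- readout: digital readout of the rail, a loose grey box 100 (x) by 150 (y) by 42 mm high, 0.9 kg, with display and flat keys on top; origin at the centre of its underside. It may get knocked aside
- zero_hole (a point): centre of the mouth of the 12 mm round hole in the top of the readout (42 mm above the bench) at whose bottom the white zero button lies, 4 mm below the mouth
- zero (a joint): travel of the zero button, m: 0 up, 0.003 fully pressed. Spring: 1.5 N to start, 4 N fully down
- bottle_a: small white glue bottle with a green cap, 25 mm dia, 62 mm high, not to be disturbed; origin at the centre of its underside
- bottle_b: another such glue bottle, not to be disturbed; origin at the centre of its underside
- caliper: digital caliper lying on the bench, 240 mm long, not to be disturbed; origin at the centre of its underside
- dish: empty white parts dish, 90 by 65 by 28 mm, not to be disturbed; origin at the centre of its underside

How it is judged (in metres and radians):
On the way, in this order (a step that is already met when the one before it is completed fails the run):
1. every pin stands fully down in a chuck of its own, gripped tight by the jaws (((horizontal distance between pin_a and seat1 below 0.002 m and z of pin_a in the frame of seat1 below 0.003 m and angle between pin_a's own z axis and vertical below 0.07 rad and value of joint sleeve1 above 1.1 rad and contact force between pin_a and rail above 5 N) or (horizontal distance between pin_a and seat2 below 0.002 m and z of pin_a in the frame of seat2 below 0.003 m and angle between pin_a's own z axis and vertical below 0.07 rad and value of joint sleeve2 above 1.1 rad and contact force between pin_a and rail above 5 N) or (horizontal distance between pin_a and seat3 below 0.002 m and z of pin_a in the frame of seat3 below 0.003 m and angle between pin_a's own z axis and vertical below 0.07 rad and value of joint sleeve3 above 1.1 rad and contact force between pin_a and rail above 5 N)) and ((horizontal distance between pin_b and seat1 below 0.002 m and z of pin_b in the frame of seat1 below 0.003 m and angle between pin_b's own z axis and vertical below 0.07 rad and value of joint sleeve1 above 1.1 rad and contact force between pin_b and rail above 5 N) or (horizontal distance between pin_b and seat2 below 0.002 m and z of pin_b in the frame of seat2 below 0.003 m and angle between pin_b's own z axis and vertical below 0.07 rad and value of joint sleeve2 above 1.1 rad and contact force between pin_b and rail above 5 N) or (horizontal distance between pin_b and seat3 below 0.002 m and z of pin_b in the frame of seat3 below 0.003 m and angle between pin_b's own z axis and vertical below 0.07 rad and value of joint sleeve3 above 1.1 rad and contact force between pin_b and rail above 5 N)) and ((horizontal distance between pin_c and seat1 below 0.002 m and z of pin_c in the frame of seat1 below 0.003 m and angle between pin_c's own z axis and vertical below 0.07 rad and value of joint sleeve1 above 1.1 rad and contact force between pin_c and rail above 5 N) or (horizontal distance between pin_c and seat2 below 0.002 m and z of pin_c in the frame of seat2 below 0.003 m and angle between pin_c's own z axis and vertical below 0.07 rad and value of joint sleeve2 above 1.1 rad and contact force between pin_c and rail above 5 N) or (horizontal distance between pin_c and seat3 below 0.002 m and z of pin_c in the frame of seat3 below 0.003 m and angle between pin_c's own z axis and vertical below 0.07 rad and value of joint sleeve3 above 1.1 rad and contact force between pin_c and rail above 5 N))), for 0.2 s.
2. with the pins clamped and the carriage home against the stop, the zero button is pressed down with the stylus (all of step 1 and value of joint carriage above 0.117 m and value of joint zero above 0.0022 m and contact force between stylus and readout above 1 N), for 0.1 s.
At the end, for the whole second after the job is handed in: Each pin present: foot within 2 mm of a chuck's axis and 3 mm of its seat, tilt under 0.07 rad, sleeve past 1.1 rad, gripped with over 5 N. Carriage within 3 mm of the stop. Stylus still in its stand: tip within 7 mm of the hole's axis, under 16 mm above the bench, tilt under 0.15 rad (all of step 1 and value of joint carriage above 0.117 m and horizontal distance between stylus and stand below 0.007 m and z of stylus in the frame of stand below 0.016 m and angle between stylus's own z axis and vertical below 0.15 rad and linear speed of stylus below 0.02 m/s); the robot touches nothing.
It fails at once if the bottle is disturbed (moved more than 20 mm) (distance of bottle_a from where it was at the start of the episode above 0.02 m).
It fails at once if the bottle is disturbed (moved more than 20 mm) (distance of bottle_b from where it was at the start of the episode above 0.02 m).
It fails at once if the caliper is disturbed (moved more than 20 mm) (distance of caliper from where it was at the start of the episode above 0.02 m).
It fails at once if the dish is disturbed (moved more than 20 mm) (distance of dish from where it was at the start of the episode above 0.02 m).
Of pin_a, pin_b, pin_c only 2 to 3 are there at a start; the rules pass over those that are not, and their reading is None.
At some moment in a run one of readout, rack may be knocked a few centimetres aside while the robot is not near it.
It also fails if it takes over 210 s, if anything falls off the work surface, if the arm or the gripper's body presses on something with over 40 N, if the wrist force passes 120 N, or if a joint passes its speed limit or range.

ROBOT

A 6-joint arm with a two-finger parallel gripper is mounted at the origin on the work surface. World frame = base frame: x ahead of the robot, y to its left, z up, the work surface at z = 0. Lengths are in m, angles in degrees, forces in N, time in s.
With the tool pointing down it reaches from about 0.3 to 0.75 m from the base axis. Payload 8.5 kg.
Tool frame: the origin (TCP) lies at the very end of the fingers, on their centre line; the grasp point (between the pads) lies 19 mm behind it; z points along the fingers, y is the line along which they close (so a half turn about z gives the same grasp; the last joint's range is limited). The gripper opens to 85 mm and grips with 20 to 120 N. Pads are 22 mm wide; open, the fingers measure 114 mm over their backs; the gripper's body (76 mm by 85 mm) begins 54 mm behind the grasp point. The pads swing forward as they close: fully open they stand 13 mm farther back than shut.
Start: joints at [59.628, 21.807, 74.336, -0, 83.858, -12.336], TCP at [0.17, 0.523, 0.231] pointing down, gripper open.
Joint ranges: [-178.18, 178.18], [-50.72, 133.34], [12.68, 142.11], [-81.47, 261.47], [9.98, 163.14], [-165.26, 165.26]. Speed limits (degrees/s): [136.94, 136.94, 180, 180, 180, 180].

INTERFACE

Orientations are given as a 3x3 rotation matrix whose columns are the frame's x, y, z axes.
In Python, from rig import observe, cams, ticket gives the robot as it stands.
- The arm moves only by the tool move_arm, never from a script. Its arguments are lists of equal length, an entry for each row: "jaw": the finger opening in cm, from 0 to 8.54; "dp": the shift along the tool's x, y, z in cm, a list of three; "turn": the turn, a rotation vector about the tool's x, y, z in rad, a list of three. In form: {"jaw": [jaw, ...], "dp": [[tx, ty, tz], ...], "turn": [[wx, wy, wz], ...]}. A call has 1 to 12 rows; each row shifts and turns the commanded pose from where the row before left it, along the tool's axes as they then stand; what a row does not reach is not made up. A row lasts 1/12 s, in which the tool goes at most 41.7 mm and 7.16 degrees, less where a joint would pass 70% of its speed; a pose out of reach is approached as far as the arm can. A call is refused whole if a number of a shift passes 4.17 or a number of a turn 0.125, either way. A call with a gripper value outside its range is refused whole. The fingers move at their own pace and stop on an object; "force" is the grip in N (left out, the last holds). Time passes only in rows, so rows that do not move let the fingers close. It gives the time, the measured TCP pose, the force, the opening and the grip force at its end, in the units of the state.
- observe(): the state, without advancing time (a new reading comes with each control period).
- cams.get_image(name): name is "side" or "top" or "wrist"; returns (picture, depth): 480x640x3 uint8, red, green, blue; 480x640 float32, m along the optical axis (not along the pixel's ray), 0 where there is no reading.
- cams.calibration(name): a dict with "vertical_fov" (degrees; the focal length in pixels is half the picture's height over the tangent of half this angle, whatever the lens; pixels are square), "cx", "cy" (the principal point, pixels), "view" (4x4, takes a point from world to camera coordinates); the wrist camera has in their place "tool_from_camera" (4x4, takes a point from camera to tool coordinates, whose origin is the TCP and whose axes are the flange's). Camera axes: x right, y up, looking along -z (the intrinsics and any distortion apply to the point x, -y, -z); pixel columns grow to the right and rows downward; lengths in m; the calibration is good to about 2 mm. A picture is of the moment at which its call begins: read the wrist's pose just before it. calibration takes no time and is no camera call.
- ticket.close_job(): hands the job in; it is judged then, once.
Trained networks look in the newest picture that a camera, given by its name, has taken for a name from the list of things; names that differ only in an ending like _2 or _b are one class to them, and where a whole thing is asked for, a point or a joint stands for the part that bears it (a point fixed in the world has none). Each returns a list of dicts, best first, with "p" (0 to 1); they miss things now and then, are a little off and sometimes report something else, mostly with a low value. They report only what shows in the picture. A call takes as long as a camera call.
- cams.spot_in(camera, query): "box" ([centre column, centre row, width, height] as shares, 0 to 1, of the picture: columns of its width, rows of its height, round what is visible of it).
- cams.outline_of(camera, query): "mask" (480x640 bool, what is visible of it) and "box" ([centre column, centre row, width, height] as shares, 0 to 1, of the picture: columns of its width, rows of its height, round what is visible of it).
- cams.mark_of(camera, query): "location" ([column, row] as shares, 0 to 1, of the picture: columns of its width, rows of its height: a listed point, or the origin of a listed thing).
The state is a dict: "time_s": time; "q": joint angles; "qvel": joint speeds; "joint_efforts": joint torques, N m; "position": TCP position; "tool_rot": TCP orientation; "ft_force": force on the tool from outside, world axes, zero at the start; "wrist_torque": the same for the moment, N m; "grip_width": finger opening in m; "gripper_force": force on a finger pad.
Only numpy, scipy, OpenCV 4.12 (cv2) and the standard library are available. Lean on these libraries where they do the work, as an engineer would, in place of code of your own. Each camera call takes 0.05 s, during which the arm holds its last target. There are 200 camera calls.

## Working session

There is one attempt and no reset: what is moved stays moved. The work goes in short steps, Python scripts to look and compute and a tool call to move; the robot and the scene stay as the last step left them, time stands still between calls to the robot, and variables do not carry over. Pictures are saved under pics/ and viewed, at most 14 in all, crops included, and the job is handed in when it is done.

Besides the shell and the picture viewer there is one more tool, called after ">>>" as a command line: name --argument value ..., lists and objects as JSON in quotes. move_arm: Moves the arm, as the interface text tells. Its arguments: {"type":"object","properties":{"jaw":{"type":"array","items":{"type":"number"}},"dp":{"type":"array","items":{"type":"array","items":{"type":"number"}}},"turn":{"type":"array","items":{"type":"array","items":{"type":"number"}}},"force":{"type":"number"}},"required":["jaw","dp","turn"]}

```bash
ls; mkdir -p pics
cat > h.py <<'E'
import numpy as np, cv2
from rig import observe, cams, ticket
def K(c):
    f=240/np.tan(np.radians(c["vertical_fov"])/2); return f,c["cx"],c["cy"]
def T_wc(name,obs=None):
    c=cams.calibration(name)
    if name!="wrist": return np.linalg.inv(np.array(c["view"])),c
    o=obs or observe(); T=np.eye(4); T[:3,:3]=np.array(o["tool_rot"]); T[:3,3]=o["position"]
    return T@np.array(c["tool_from_camera"]),c
def ray(name,u,v,obs=None):
    T,c=T_wc(name,obs); f,cx,cy=K(c)
    d=np.array([(u-cx)/f,-(v-cy)/f,-1.0]); return T[:3,3],T[:3,:3]@d
def at_z(name,u,v,z,obs=None):
    o,d=ray(name,u,v,obs); return o+d*(z-o[2])/d[2]
def at_d(name,u,v,dep,obs=None):
    o,d=ray(name,u,v,obs); return o+d*dep
def proj(name,P,obs=None):
    T,c=T_wc(name,obs); f,cx,cy=K(c); p=np.linalg.inv(T)@np.append(P,1)
    return cx+f*p[0]/-p[2], cy-f*p[1]/-p[2]
def save(fn,im): cv2.imwrite("pics/"+fn,im[:,:,::-1])
E
python3 - <<'E'
from h import *
np.set_printoptions(precision=4,suppress=True)
o=observe(); print({k:np.round(v,3).tolist() for k,v in o.items()})
for n in("side","top","wrist"):
    c=cams.calibration(n); print(n,{k:np.round(v,4).tolist() if not isinstance(v,str) else v for k,v in c.items()})
for n in("top","side"):
    im,d=cams.get_image(n); save(n+"0.png",im); np.save("d_"+n+".npy",d)
for n in("top",):
    for q,z in [("pin_a",0),("rack",0),("seat1",.064),("handle",.086),("stylus",.1),("stand",0),("readout",0),("zero_hole",.042),("bottle_a",0),("caliper",0),("dish",0),("rail",0)]:
        for r in cams.mark_of(n,q)[:6]:
            u,v=r["location"][0]*640,r["location"][1]*480
            if r["p"]>.2: print(n,q,round(r["p"],2),int(u),int(v),at_z(n,u,v,z))
E
```

```text
pics
{'time_s': 0.0, 'q': [59.627, 21.841, 74.387, 0.002, 83.855, -12.336], 'qvel': [-0.012, 0.025, -0.025, -0.041, -0.128, 0.006], 'joint_efforts': [0.0, -44.845, -23.128, -0.0, 0.005, 0.0], 'position': [0.17, 0.523, 0.231], 'tool_rot': [[-0.951, 0.31, -0.001], [0.31, 0.951, -0.001], [0.0, -0.001, -1.0]], 'ft_force': [-0.972, 0.091, 0.246], 'wrist_torque': [-0.001, 0.058, -0.014], 'gripper_force': 0.0, 'grip_width': 0.085}
side {'vertical_fov': 53.0723, 'cx': 316.5508, 'cy': 243.5731, 'view': [[-0.9719, -0.2356, 0.0036, 0.5652], [0.1764, -0.7173, 0.674, -0.2046], [-0.1562, 0.6557, 0.7387, -0.9202], [0.0, 0.0, 0.0, 1.0]]}
top {'vertical_fov': 57.5973, 'cx': 316.8996, 'cy': 240.896, 'view': [[-0.0287, -0.9996, -0.0064, -0.0085], [0.9943, -0.0292, 0.1029, -0.5989], [-0.1031, -0.0034, 0.9947, -0.8363], [0.0, 0.0, 0.0, 1.0]]}
wrist {'vertical_fov': 63.7719, 'cx': 322.584, 'cy': 240.0031, 'tool_from_camera': [[-0.0, 0.9604, 0.2786, 0.071], [1.0, 0.0001, -0.0004, -0.0008], [-0.0005, 0.2786, -0.9604, -0.1437], [0.0, 0.0, 0.0, 1.0]]}
top pin_a 0.45 299 323 [0.4343 0.0134 0.    ]
top rack 0.6
[... 159 characters left out ...]
74 -0.0639  0.064 ]
top seat1 0.61 291 209 [0.658  0.0215 0.064 ]
top handle 0.89 200 210 [0.6556 0.1906 0.086 ]
top stylus 0.53 162 324 [0.448 0.256 0.1  ]
top stand 0.61 164 327 [0.4344 0.2879 0.    ]
top readout 0.95 436 331 [ 0.4119 -0.2611  0.    ]
top zero_hole 0.98 466 346 [ 0.3871 -0.3056  0.042 ]
top zero_hole 0.66 320 321 [ 0.441  -0.0278  0.042 ]
top bottle_a 0.59 490 233 [ 0.6058 -0.3837  0.    ]
top bottle_a 0.55 487 192 [ 0.6913 -0.3825  0.    ]
top bottle_a 0.29 270 138 [0.8225 0.0669 0.    ]
top caliper 0.77 270 140 [0.817  0.0651 0.    ]
top dish 0.78 361 148 [ 0.7936 -0.1253  0.    ]
top dish 0.56 484 191 [ 0.6936 -0.3768  0.    ]
top rail 0.8 297 212 [0.6625 0.0117 0.    ]
```

View pics/top0.png

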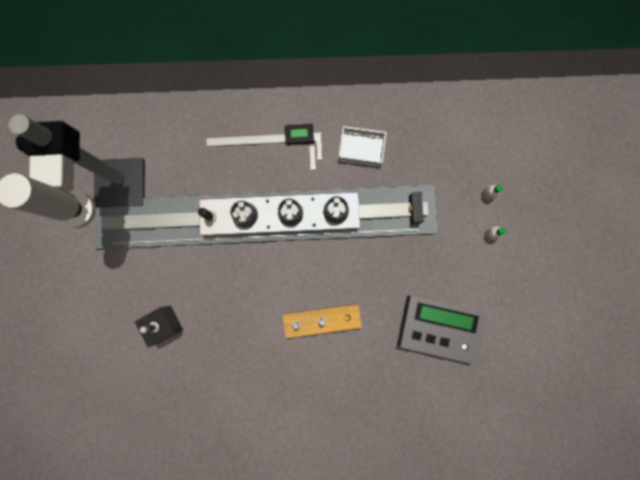

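View pics/side0.png

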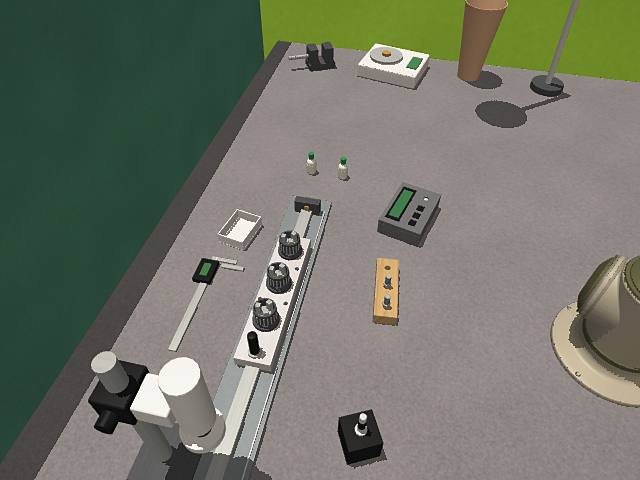

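The top view shows two pins, at (297,325) and (322,322), and an empty third hole at (348,318). The chucks are at (243,214), (290,211) and (336,209), the handle at (205,213), the stylus stand at (158,327) and the zero button at (464,346). The side view agrees. Next I move the wrist camera over the middle.

>>> move_arm --jaw '[8.5,8.5,8.5,8.5,8.5,8.5,8.5,8.5,8.5,8.5,8.5,8.5]' --dp '[[0,0,0],[0,0,0],[0,0,0],[-2.2,-3.35,-0.2],[-2.2,-3.35,-0.2],[-2.2,-3.35,-0.2],[-2.2,-3.35,-0.2],[-2.2,-3.35,-0.2],[-2.2,-3.35,-0.2],[-2.2,-3.35,-0.2],[-2.2,-3.35,-0.2],[-2.2,-3.35,-0.2]]' --turn '[[0,0,-0.105],[0,0,-0.105],[0,0,-0.105],[0,0,0],[0,0,0],[0,0,0],[0,0,0],[0,0,0],[0,0,0],[0,0,0],[0,0,0],[0,0,0]]'

```text
time_s: 1.7
position: [0.369, 0.2197, 0.2497]
tool_rot: [[-1.0, -0.0, 0.001], [-0.0, 1.0, 0.0], [-0.001, 0.0, -1.0]]
ft_force: [-0.2, 1.1, -0.1]
grip_width: 0.0848
gripper_force: 0.0
```

>>> move_arm --jaw '[8.5,8.5,8.5,8.5,8.5,8.5,8.5,8.5]' --dp '[[-2.2,-3.35,0],[-2.2,-3.35,0],[-2.2,-3.35,0],[-2.2,-3.35,0],[-2.2,-3.35,0],[-2.2,-3.35,0],[0,0,0],[0,0,0]]' --turn '[[0,0,0],[0,0,0],[0,0,0],[0,0,0],[0,0,0],[0,0,0],[0,0,0],[0,0,0]]'

```text
time_s: 2.37
position: [0.501, 0.019, 0.2488]
tool_rot: [[-1.0, 0.003, -0.001], [0.003, 1.0, 0.0], [0.001, 0.0, -1.0]]
ft_force: [-0.9, -0.5, 0.7]
grip_width: 0.0848
gripper_force: 0.0
```

```bash
cat > look.py <<'E'
import sys
from h import *
np.set_printoptions(precision=4,suppress=True)
# usage: look.py picname query:z ...
o=observe(); print("pos",np.round(o["position"],4),"x axis",np.round(np.array(o["tool_rot"])[:,0],4),"zax",np.round(np.array(o["tool_rot"])[:,2],4),"q6",round(o["q"][5],1),"t",round(o["time_s"],2))
im,d=cams.get_image("wrist"); save(sys.argv[1]+".png",im); np.save("d_"+sys.argv[1]+".npy",d)
for a in sys.argv[2:]:
    q,z=a.split(":"); z=float(z)
    for r in cams.mark_of("wrist",q)[:5]:
        u,v=r["location"][0]*640,r["location"][1]*480
        if r["p"]>.2: print(q,round(r["p"],2),int(u),int(v),at_z("wrist",u,v,z,o))
E
python3 look.py w1 pin_a:0.006 rack:0 seat1:0.064 handle:0.086
```

```text
pos [0.501  0.019  0.2488] x axis [-1.      0.0028  0.0008] zax [-0.0008  0.0002 -1.    ] q6 -101.2 t 2.37
pin_a 0.75 322 129 [0.4307 0.019  0.006 ]
pin_a 0.59 272 138 [ 0.4392 -0.0298  0.006 ]
rack 0.76 272 144 [ 0.4446 -0.031   0.    ]
rack 0.65 597 134 [0.4365 0.2887 0.    ]
rack 0.37 314 335 [ 0.6572  0.0086 -0.    ]
seat1 0.86 424 365 [0.6535 0.1176 0.064 ]
seat1 0.75 239 369 [ 0.6567 -0.0635  0.064 ]
seat1 0.36 316 332 [0.6171 0.0126 0.064 ]
handle 0.59 423 366 [0.6391 0.1104 0.086 ]
```

View pics/w1.png

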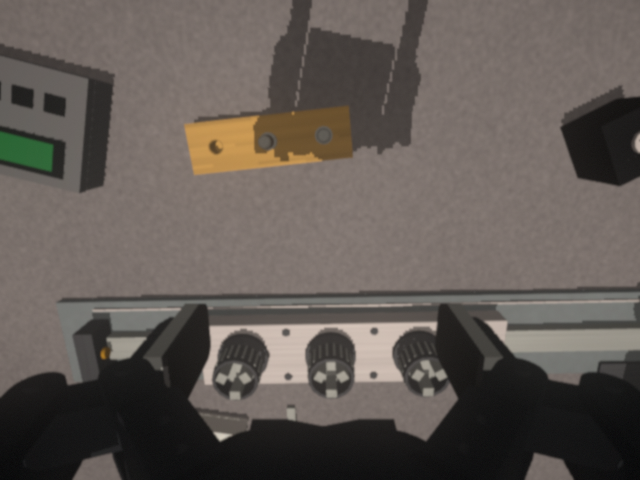

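The wrist view shows pins at (265,140) and (324,134) and the chuck tops near (240,380), (331,378) and (428,377), all three open. I'll refine these with depth.

```bash
cat > cloud.py <<'E'
from h import *
def cloud(d,o):
    T,c=T_wc("wrist",o); f,cx,cy=K(c); v,u=np.mgrid[0:480,0:640]
    P=np.stack([(u-cx)/f*d,-(v-cy)/f*d,-d,np.ones_like(d)],-1)@T.T
    return P[...,:3]
def clusters(P,d,zl,zh,mn,box):
    m=(d>0)&(P[...,2]>zl)&(P[...,2]<zh)&(P[...,0]>box[0])&(P[...,0]<box[1])&(P[...,1]>box[2])&(P[...,1]<box[3])
    n,L,S,C=cv2.connectedComponentsWithStats(m.astype(np.uint8))
    for i in range(1,n):
        if S[i,4]>=mn:
            Q=P[L==i]; print(S[i,4],np.round(C[i]),"mean",Q.mean(0).round(4),"mid",((Q.min(0)+Q.max(0))/2).round(4),"ext",(Q.max(0)-Q.min(0)).round(4))
E
python3 - <<'E'
from cloud import *
o=observe(); d=np.load("d_w1.npy"); P=cloud(d,o)
print("pins");clusters(P,d,.045,.07,15,(.38,.5,-.1,.1))
print("rack");clusters(P,d,.018,.035,100,(.38,.5,-.15,.15))
print("jaws");clusters(P,d,.074,.095,30,(.6,.7,-.15,.2))
print("base");clusters(P,d,-.01,.01,1000,(.3,.55,-.3,.3))
E
```

```text
pins
155 [323. 136.] mean [0.4347 0.0215 0.0603] mid [0.4347 0.0217 0.0593] ext [0.0105 0.011  0.0065]
175 [265. 142.] mean [ 0.4401 -0.0273  0.0591] mid [ 0.4402 -0.0278  0.0547] ext [0.0114 0.0109 0.0166]
rack
7814 [269. 140.] mean [ 0.4399 -0.0287  0.0279] mid [ 0.44   -0.0282  0.0246] ext [0.0608 0.1534 0.0131]
jaws
1304 [424. 375.] mean [0.6498 0.1158 0.0829] mid [0.6512 0.1174 0.0824] ext [0.0448 0.0425 0.0168]
1427 [331. 376.] mean [0.6506 0.0289 0.0828] mid [0.6527 0.0289 0.0824] ext [0.045  0.0449 0.0166]
1432 [235. 377.] mean [ 0.6527 -0.0601  0.0829] mid [ 0.6553 -0.0604  0.0824] ext [0.0454 0.0441 0.0167]
base
126788 [329. 119.] mean [0.4239 0.0271 0.002 ] mid [0.4337 0.     0.0042] ext [0.2325 0.6    0.0115]
```

>>> move_arm --jaw '[3,3,3,3,3,3,3]' --dp '[[1.66,0.06,3.7],[1.66,0.06,3.7],[1.66,0.06,3.7],[1.66,0.06,3.7],[0,0,0],[0,0,0],[0,0,0]]' --turn '[[0,0,0],[0,0,0],[0,0,0],[0,0,0],[0,0,0],[0,0,0],[0,0,0]]'

```text
time_s: 3.2
position: [0.4358, 0.0229, 0.103]
tool_rot: [[-1.0, -0.001, 0.004], [-0.001, 1.0, -0.001], [-0.004, -0.001, -1.0]]
ft_force: [-0.1, 0.7, 0.9]
grip_width: 0.0302
gripper_force: 0.0
```

```bash
python3 look.py w2
python3 - <<'E'
from cloud import *
o=observe(); d=np.load("d_w2.npy"); P=cloud(d,o)
print("pins");clusters(P,d,.048,.07,15,(.41,.47,-.045,.045))
E
```

```text
pos [0.4358 0.0229 0.103 ] x axis [-1.     -0.001  -0.0036] zax [ 0.0036 -0.0008 -1.    ] q6 -102.7 t 3.2
pins
480 [317. 267.] mean [0.4344 0.0191 0.0582] mid [0.4357 0.0189 0.0552] ext [0.0114 0.0112 0.0143]
509 [224. 276.] mean [ 0.4396 -0.0297  0.0578] mid [ 0.4407 -0.0305  0.0549] ext [0.0117 0.0113 0.0138]
```

View pics/w2.png

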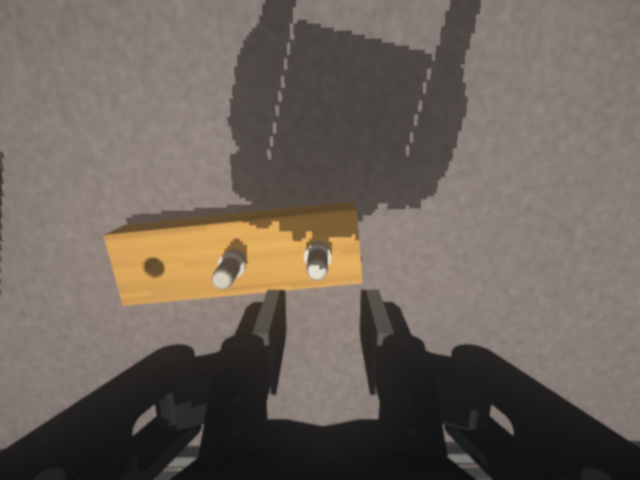

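The fingers straddle the line of the pin at (317,267); it sits about 3 mm to −y of tool centre. Now I descend and grip.

>>> move_arm --jaw '[3,3,3,3,3,3,0.6,0.6,0.6,0.6,0.6]' --dp '[[0.13,-0.29,0.4],[0,0,2],[0,0,2],[0,0,2],[0,0,0],[0,0,0],[0,0,0],[0,0,0],[0,0,0],[0,0,0],[0,0,0]]' --turn '[[0,0,0],[0,0,0],[0,0,0],[0,0,0],[0,0,0],[0,0,0],[0,0,0],[0,0,0],[0,0,0],[0,0,0],[0,0,0]]' --force 40

```text
time_s: 4.17
position: [0.4337, 0.0198, 0.0386]
tool_rot: [[-1.0, -0.0, 0.003], [-0.0, 1.0, -0.001], [-0.003, -0.001, -1.0]]
ft_force: [-0.5, 1.1, 7.6]
grip_width: 0.0085
gripper_force: 39.2
```

>>> move_arm --jaw '[0.6,0.6,0.6,0.6,0.6,0.6]' --dp '[[0,0,-1.5],[0,0,-3],[0,0,-4],[0,0,-4],[0,0,0],[0,0,0]]' --turn '[[0,0,0],[0,0,0],[0,0,0],[0,0,0],[0,0,0],[0,0,0]]'

```text
time_s: 4.67
position: [0.4334, 0.0199, 0.1646]
tool_rot: [[-1.0, -0.0, 0.005], [-0.0, 1.0, -0.001], [-0.005, -0.001, -1.0]]
ft_force: [-0.4, -0.4, -1.5]
grip_width: 0.009
gripper_force: 39.1
```

```bash
python3 look.py w3
python3 - <<'E'
from h import *
im,d=cams.get_image("side"); save("s3.png",cv2.resize(im[150:400,220:520],(600,500)))
E
```

```text
pos [0.4334 0.0199 0.1646] x axis [-1.     -0.0004 -0.0055] zax [ 0.0055 -0.0013 -1.    ] q6 -103.1 t 4.67
```

View pics/w3.png

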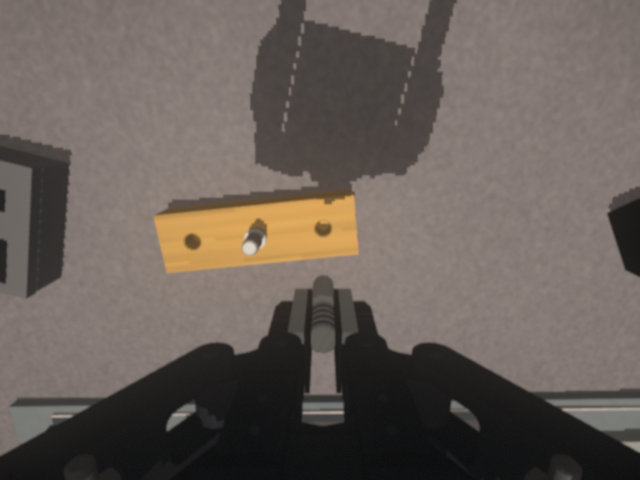

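The pin is held vertically between the fingers at (322,315), and the rack has one pin left at (255,240). I move over the chucks for a close look at chucks 1 and 2.

>>> move_arm --jaw '[0.6,0.6,0.6,0.6,0.6,0.6,0.6,0.6,0.6]' --dp '[[-3.67,-0.5,-0.5],[-3.67,-0.5,-0.5],[-3.67,-0.5,-0.5],[-3.67,-0.5,-0.5],[-3.67,-0.5,-0.5],[-3.67,-0.5,-0.5],[-3.67,-0.5,-0.5],[0,0,0],[0,0,0]]' --turn '[[0,0,0],[0,0,0],[0,0,0],[0,0,0],[0,0,0],[0,0,0],[0,0,0],[0,0,0],[0,0,0]]'

```text
time_s: 5.52
position: [0.6902, -0.0153, 0.1941]
tool_rot: [[-1.0, 0.0, -0.004], [0.0, 1.0, 0.001], [0.004, 0.001, -1.0]]
ft_force: [-0.7, 0.0, -0.0]
grip_width: 0.0084
gripper_force: 39.1
```

```bash
python3 look.py w4 seat1:0.064
python3 - <<'E'
from cloud import *
o=observe(); d=np.load("d_w4.npy"); P=cloud(d,o)
print("jaws");clusters(P,d,.084,.095,10,(.6,.70,-.15,.17))
print("all");clusters(P,d,.078,.095,30,(.6,.70,-.15,.17))
R=np.array(o["tool_rot"]); Q=(P-np.array(o["position"]))@R
m=(d>0)&(abs(Q[...,1])<.009)&(Q[...,2]>-.01)&(Q[...,2]<.05)&(abs(Q[...,0])<.02)
m[:,:280]=0;m[:,365:]=0
q=Q[m]; print(len(q),q.min(0),q.max(0))
for a in np.arange(-.01,.045,.004):
    s=q[(q[:,2]>=a)&(q[:,2]<a+.004)]
    if len(s)>3: print(round(a,3),len(s),"y",s[:,1].min().round(4),s[:,1].max().round(4),"x",s[:,0].min().round(4),s[:,0].max().round(4))
E
```

```text
pos [ 0.6902 -0.0153  0.1941] x axis [-1.      0.      0.0041] zax [-0.0041  0.0008 -1.    ] q6 -101.1 t 5.52
seat1 0.83 255 183 [ 0.6559 -0.0633  0.064 ]
seat1 0.76 379 177 [0.6523 0.0241 0.064 ]
seat1 0.7 511 180 [0.6541 0.118  0.064 ]
jaws
1340 [525. 184.] mean [0.6521 0.1176 0.0866] mid [0.6512 0.116  0.0879] ext [0.0429 0.0434 0.0077]
1258 [389. 186.] mean [0.6536 0.028  0.0865] mid [0.6528 0.0261 0.088 ] ext [0.0423 0.0426 0.0079]
1193 [245. 188.] mean [ 0.655  -0.066   0.0865] mid [ 0.6545 -0.0636  0.0879] ext [0.0432 0.043  0.0077]
283 [508. 174.] mean [0.6454 0.1044 0.0889] mid [0.6457 0.1051 0.0877] ext [0.0122 0.0122 0.0073]
232 [370. 176.] mean [0.6469 0.0153 0.0894] mid [0.647  0.0154 0.0877] ext [0.0122 0.0116 0.0073]
232 [264. 178.] mean [ 0.648  -0.0528  0.0893] mid [ 0.6482 -0.0529  0.0877] ext [0.0124 0.0119 0.0069]
all
2494 [520. 182.] mean [0.6508 0.1148 0.0851] mid [0.6517 0.1153 0.0849] ext [0.0445 0.0453 0.0137]
2011 [385. 184.] mean [0.6524 0.0261 0.0856] mid [0.6529 0.0256 0.085 ] ext [0.0444 0.0436 0.0139]
2018 [249. 186.] mean [ 0.654  -0.0635  0.0855] mid [ 0.6542 -0.0634  0.0849] ext [0.0441 0.0442 0.0137]
936 [-0.00214424 -0.00896491 -0.00999618] [0.0120872  0.00898457 0.03141081]
-0.01 210 y -0.009 0.009 x 0.0016 0.0121
-0.006 136 y -0.0087 0.0089 x 0.0013 0.0115
-0.002 219 y -0.005 0.0036 x 0.0013 0.0063
0.002 57 y -0.005 0.0037 x 0.0037 0.0063
0.01 35 y -0.004 0.0031 x 0.0013 0.0032
0.014 71 y -0.005 0.0041 x -0.0007 0.0036
0.018 71 y -0.0055 0.0042 x -0.0017 0.0033
0.022 68 y -0.0056 0.0043 x -0.0021 0.0034
0.026 57 y -0.0053 0.0043 x -0.0014 0.0034
0.03 12 y -0.0048 0.0039 x -0.0003 0.0027
```

View pics/w4.png

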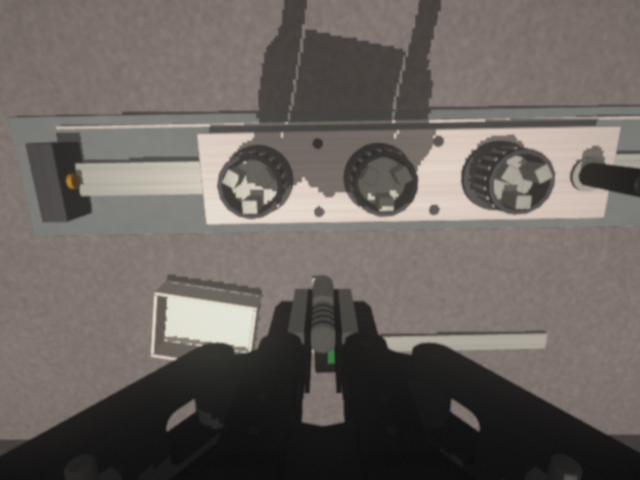

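The close view shows the chucks at (255,185), (383,184) and (518,182), all open. The pin in hand sits at tool x −1.6 mm and y −0.6 mm, with its foot 31 mm beyond the TCP. Now I move over chuck 2.

>>> move_arm --jaw '[0.6,0.6,0.6,0.6,0.6,0.6,0.6]' --dp '[[1.3,1.39,1.45],[1.3,1.39,1.45],[1.3,1.39,1.45],[0,0,0],[0,0,0],[0,0,0],[0,0,0]]' --turn '[[0,0,0],[0,0,0],[0,0,0],[0,0,0],[0,0,0],[0,0,0],[0,0,0]]'

```text
time_s: 6.2
position: [0.6511, 0.0261, 0.1548]
tool_rot: [[-1.0, 0.0, 0.002], [0.0, 1.0, -0.0], [-0.002, -0.0, -1.0]]
ft_force: [0.3, -0.1, 0.3]
grip_width: 0.0084
gripper_force: 39.1
```

```bash
python3 look.py w5
python3 - <<'E'
from cloud import *
o=observe(); print(o["q"],o["position"])
d=np.load("d_w5.npy"); P=cloud(d,o)
clusters(P,d,.078,.095,30,(.6,.70,-.15,.17))
E
```

```text
pos [0.6511 0.0261 0.1548] x axis [-1.      0.0004 -0.0018] zax [ 0.0018 -0.0004 -1.    ] q6 -98.1 t 6.2
[-8.09311566e+00  3.52658285e+01  6.37190306e+01 -5.97114355e-03
  8.09236627e+01 -9.80627568e+01] [0.65108159 0.02607242 0.15461105]
2720 [475. 256.] mean [0.6518 0.1148 0.0839] mid [0.653  0.1154 0.084 ] ext [0.0436 0.0436 0.012 ]
1933 [323. 252.] mean [0.6499 0.0256 0.0838] mid [0.6535 0.0256 0.0842] ext [0.0417 0.043  0.0124]
2655 [171. 261.] mean [ 0.6549 -0.0635  0.0839] mid [ 0.656  -0.064   0.0839] ext [0.0438 0.0439 0.0118]
124 [323. 273.] mean [0.6625 0.0258 0.0839] mid [0.6633 0.0257 0.0834] ext [0.0032 0.0096 0.0108]
```

View pics/w5.png

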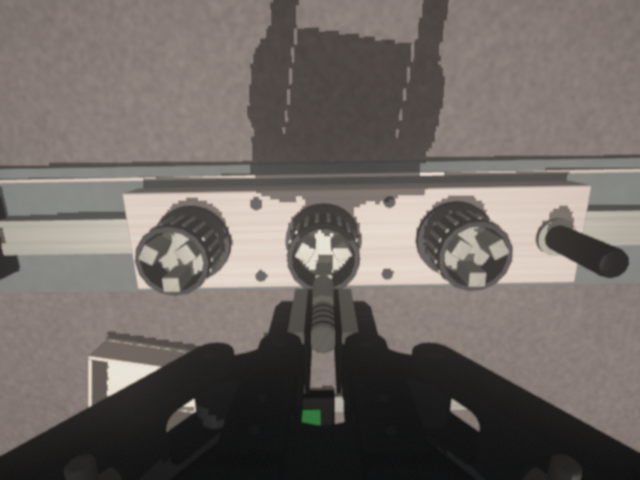

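The pin is directly over chuck 2's opening: the chuck is at (323,252) and the shank at (322,285). Now I lower it.

>>> move_arm --jaw '[0.6,0.6,0.6,0.6,0.6,0.6,0.6]' --dp '[[-0.1,0,1],[0,0,1.5],[0,0,1],[0,0,0.8],[0,0,0.5],[0,0,0],[0,0,0]]' --turn '[[0,0,0],[0,0,0],[0,0,0],[0,0,0],[0,0,0],[0,0,0],[0,0,0]]'

```text
time_s: 6.83
position: [0.6517, 0.0267, 0.1059]
tool_rot: [[-1.0, -0.0, 0.0], [-0.0, 1.0, -0.0], [-0.0, -0.0, -1.0]]
ft_force: [-0.0, -0.3, 0.4]
grip_width: 0.0083
gripper_force: 39.1
```

>>> move_arm --jaw '[0.6,0.6,0.6,0.6]' --dp '[[0,0,0.4],[0,0,0.4],[0,0,0],[0,0,0]]' --turn '[[0,0,0],[0,0,0],[0,0,0],[0,0,0]]'

```text
time_s: 7.17
position: [0.6515, 0.0268, 0.0977]
tool_rot: [[-1.0, -0.0, -0.0], [-0.0, 1.0, 0.0], [0.0, 0.0, -1.0]]
ft_force: [-0.1, -0.8, -0.8]
grip_width: 0.0084
gripper_force: 39.1
```

>>> move_arm --jaw '[0.6,0.6,0.6]' --dp '[[0,0,0.15],[0,0,0],[0,0,0]]' --turn '[[0,0,0],[0,0,0],[0,0,0]]'

```text
time_s: 7.42
position: [0.6518, 0.0268, 0.0967]
tool_rot: [[-1.0, -0.0, 0.001], [-0.0, 1.0, -0.0], [-0.001, -0.0, -1.0]]
ft_force: [-0.2, 0.2, 1.9]
grip_width: 0.0083
gripper_force: 39.5
```

>>> move_arm --jaw '[3,3,3,3,3,6.5,6.5,6.5,6.5,6.5]' --dp '[[0,0,0],[0,0,0],[0,0,0],[0,0,-1],[0,0,-2.3],[0,0,0],[-0.2,-0.1,0],[0,0,0],[0,0,0],[0,0,0]]' --turn '[[0,0,0],[0,0,0],[0,0,0],[0,0,0],[0,0,0],[0,0,0],[0,0,0],[0,0,0],[0,0,0],[0,0,0]]'

```text
time_s: 8.25
position: [0.6533, 0.0258, 0.1286]
tool_rot: [[-1.0, -0.0, -0.001], [-0.0, 1.0, 0.0], [0.001, 0.0, -1.0]]
ft_force: [0.2, -0.7, 0.3]
grip_width: 0.0649
gripper_force: 0.0
```

```bash
python3 look.py w6
python3 - <<'E'
from cloud import *
o=observe(); d=np.load("d_w6.npy"); P=cloud(d,o)
clusters(P,d,.078,.088,30,(.6,.70,-.15,.17))
clusters(P,d,.1,.13,10,(.64,.67,0,.05))
E
```

```text
pos [0.6533 0.0258 0.1286] x axis [-1.     -0.0002  0.0014] zax [-0.0014  0.0002 -1.    ] q6 -98.1 t 8.25
2805 [494. 267.] mean [0.6516 0.1145 0.0829] mid [0.6531 0.1156 0.083 ] ext [0.0439 0.0444 0.01  ]
2226 [323. 265.] mean [0.6509 0.0255 0.0831] mid [0.6543 0.026  0.083 ] ext [0.0432 0.0435 0.01  ]
2938 [154. 272.] mean [ 0.6547 -0.0632  0.0832] mid [ 0.6559 -0.064   0.083 ] ext [0.0435 0.0448 0.01  ]
803 [325. 291.] mean [0.6515 0.026  0.114 ] mid [0.6534 0.0261 0.1099] ext [0.0122 0.0115 0.0197]
```

View pics/w6.png

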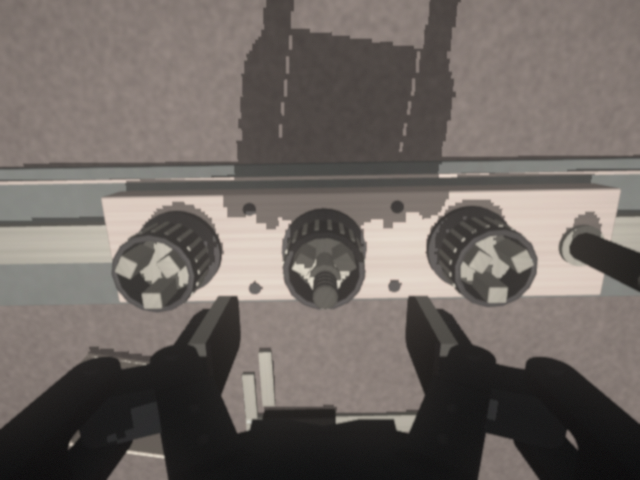

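The pin stands in chuck 2 with its top at (325,291) and z about 0.117, sleeve axis near (0.654, 0.026). I straddle the sleeve and grip it.

>>> move_arm --jaw '[6.5,6.5,6.5,6.5,6.5,6.5,3.5,3.5,3.5,3.5,3.5,3.5]' --dp '[[-0.08,0,1],[0,0,2],[0,0,2],[0,0,2.1],[0,0,0],[0,0,0],[0,0,0],[0,0,0],[0,0,0],[0,0,0],[0,0,0],[0,0,0]]' --turn '[[0,0,0],[0,0,0],[0,0,0],[0,0,0],[0,0,0],[0,0,0],[0,0,0],[0,0,0],[0,0,0],[0,0,0],[0,0,0],[0,0,0]]' --force 60

```text
time_s: 9.3
position: [0.6551, 0.0258, 0.0602]
tool_rot: [[-1.0, -0.0, 0.003], [-0.0, 1.0, -0.0], [-0.003, -0.0, -1.0]]
ft_force: [-1.8, -0.3, 6.2]
grip_width: 0.0419
gripper_force: 61.0
```

>>> move_arm --jaw '[3.5,3.5,3.5,3.5,3.5,3.5,3.5,3.5,3.5,3.5,3.5,3.5]' --dp '[[0,0,0],[0,0,0],[0,0,0],[0,0,0],[0,0,0],[0,0,0],[0,0,0],[0,0,0],[0,0,0],[0,0,0],[0,0,0],[0,0,0]]' --turn '[[0,0,0.12],[0,0,0.12],[0,0,0.12],[0,0,0.12],[0,0,0.12],[0,0,0.12],[0,0,0.12],[0,0,0.12],[0,0,0.12],[0,0,0.12],[0,0,0.12],[0,0,0]]'

```text
time_s: 10.3
position: [0.6554, 0.0251, 0.0602]
tool_rot: [[-0.244, 0.97, 0.004], [0.97, 0.244, -0.002], [-0.003, 0.003, -1.0]]
ft_force: [-1.1, -2.8, 6.2]
grip_width: 0.0422
gripper_force: 67.5
```

```bash
python3 -c "
from h import *
o=observe();print(o['q'],o['wrist_torque'],o['ft_force'])"
```

```text
[ -8.0974997   40.84739036  69.52163763  -0.08621262  69.40328384
 -22.18437622] [-0.5406085   0.11380142 -0.06036545] [-1.11701696 -2.84746099  6.23404813]
```

>>> move_arm --jaw '[3.5,3.5,3.5,3.5,3.5]' --dp '[[0,0,0],[0,0,0],[0,0,0],[0,0,0],[0,0,0]]' --turn '[[0,0,0.06],[0,0,0.06],[0,0,0.05],[0,0,0],[0,0,0]]' --force 80

```text
time_s: 10.72
position: [0.6552, 0.0247, 0.0602]
tool_rot: [[-0.083, 0.997, 0.003], [0.997, 0.083, -0.003], [-0.003, 0.003, -1.0]]
ft_force: [-0.5, -3.8, 6.5]
grip_width: 0.0419
gripper_force: 80.3
```

```bash
python3 -c "
from h import *
o=observe();print(o['q'],o['wrist_torque'],o['ft_force'])"
```

```text
[ -8.1130124   40.84674143  69.52389973  -0.13123891  69.434482
 -12.83477065] [-0.87166394  0.41147196  0.62741989] [-0.51302544 -3.7726633   6.54364306]
```

The torque jump to 0.63 N m means the sleeve is at its stop. I release, lift and unwind.

>>> move_arm --jaw '[6.5,6.5,6.5,6.5,6.5,6.5,6.5,6.5,6.5]' --dp '[[0,0,0],[0,0,0],[0,0,0],[0,0,0],[0,0,-2],[0,0,-3],[0,0,-4],[0,0,-4],[0,0,0]]' --turn '[[0,0,0],[0,0,0],[0,0,0],[0,0,0],[0,0,0],[0,0,0],[0,0,0],[0,0,0],[0,0,0]]'

```text
time_s: 11.47
position: [0.657, 0.0257, 0.1971]
tool_rot: [[-0.081, 0.997, 0.014], [0.997, 0.081, -0.002], [-0.003, 0.014, -1.0]]
ft_force: [-0.3, 0.4, 1.5]
grip_width: 0.0651
gripper_force: 0.0
```

>>> move_arm --jaw '[6.5,6.5,6.5,6.5,6.5,6.5,6.5,6.5,6.5,3,3,3]' --dp '[[0,0,0],[0,0,0],[0,0,0],[0,0,0],[0,0,0],[0,0,0],[0,0,0],[0,0,0],[0,0,0],[0,0,0],[0,0,0],[0,0,0]]' --turn '[[0,0,-0.124],[0,0,-0.124],[0,0,-0.124],[0,0,-0.124],[0,0,-0.124],[0,0,-0.124],[0,0,-0.124],[0,0,-0.124],[0,0,-0.124],[0,0,-0.124],[0,0,-0.124],[0,0,-0.124]]'

```text
time_s: 12.47
position: [0.6543, 0.0259, 0.188]
tool_rot: [[-1.0, -0.005, -0.0], [-0.005, 1.0, 0.0], [0.0, 0.0, -1.0]]
ft_force: [-0.1, -0.1, -0.2]
grip_width: 0.0304
gripper_force: 0.0
```

```bash
python3 look.py w7 pin_a:0.006
python3 - <<'E'
from cloud import *
o=observe(); d=np.load("d_w7.npy"); P=cloud(d,o)
clusters(P,d,.078,.088,30,(.6,.70,-.15,.17))
clusters(P,d,.1,.13,10,(.64,.67,0,.05))
print("rackpin");clusters(P,d,.045,.07,10,(.38,.5,-.15,.1))
E
```

```text
pos [0.6543 0.0259 0.188 ] x axis [-1.     -0.0046  0.0003] zax [-0.0003  0.0002 -1.    ] q6 -98.3 t 12.47
pin_a 0.67 327 232 [0.6704 0.0296 0.006 ]
1640 [462. 236.] mean [0.6523 0.1185 0.0831] mid [0.6531 0.1191 0.083 ] ext [0.0441 0.0435 0.01  ]
1101 [329. 238.] mean [0.6543 0.0294 0.0826] mid [0.6543 0.0298 0.0815] ext [0.0441 0.0436 0.0069]
1666 [196. 239.] mean [ 0.6545 -0.0597  0.0832] mid [ 0.6555 -0.0604  0.083 ] ext [0.0437 0.0439 0.01  ]
116 [316. 230.] mean [0.6479 0.0212 0.0848] mid [0.6492 0.0222 0.0831] ext [0.0106 0.0134 0.0098]
104 [340. 229.] mean [0.647  0.0367 0.0849] mid [0.6474 0.0366 0.083 ] ext [0.0075 0.0126 0.0099]
423 [329. 250.] mean [0.6525 0.0292 0.1145] mid [0.6539 0.0293 0.1098] ext [0.0116 0.0114 0.0192]
rackpin
```

>>> move_arm --jaw '[3,3,3,3,3,3,3,3,3]' --dp '[[3.57,-0.93,1.38],[3.57,-0.93,1.38],[3.57,-0.93,1.38],[3.57,-0.93,1.38],[3.57,-0.93,1.38],[3.57,-0.93,1.38],[0,0,0],[0,0,0],[0,0,0]]' --turn '[[0,0,0],[0,0,0],[0,0,0],[0,0,0],[0,0,0],[0,0,0],[0,0,0],[0,0,0],[0,0,0]]'

```text
time_s: 13.32
position: [0.4412, -0.03, 0.1061]
tool_rot: [[-1.0, 0.005, 0.002], [0.005, 1.0, -0.001], [-0.002, -0.001, -1.0]]
ft_force: [0.4, -0.9, -0.2]
grip_width: 0.0297
gripper_force: 0.0
```

```bash
python3 look.py w8 pin_a:0.006
python3 - <<'E'
from cloud import *
o=observe(); d=np.load("d_w8.npy"); P=cloud(d,o)
print("pins");clusters(P,d,.048,.07,15,(.38,.48,-.12,.08))
E
```

```text
pos [ 0.4412 -0.03    0.1061] x axis [-1.      0.0048 -0.0021] zax [ 0.0021 -0.0006 -1.    ] q6 -109.0 t 13.32
pin_a 0.83 349 201 [ 0.415  -0.0131  0.006 ]
pins
459 [363. 206.] mean [ 0.4082 -0.01    0.0588] mid [ 0.4087 -0.01    0.055 ] ext [0.0111 0.0119 0.0139]
```

The rack was knocked: pin B is now near (0.4085, −0.010). I re-centre over it and measure again.

>>> move_arm --jaw '[3,3,3,3,3]' --dp '[[1.6,1,0],[1.67,1,0],[0,0,0],[0,0,0],[0,0,0]]' --turn '[[0,0,0],[0,0,0],[0,0,0],[0,0,0],[0,0,0]]'

```text
time_s: 13.83
position: [0.4088, -0.0099, 0.1059]
tool_rot: [[-1.0, 0.002, 0.002], [0.002, 1.0, -0.001], [-0.002, -0.001, -1.0]]
ft_force: [-0.0, -0.3, -0.5]
grip_width: 0.0299
gripper_force: 0.0
```

```bash
python3 look.py w9 pin_a:0.006
python3 - <<'E'
from cloud import *
o=observe(); d=np.load("d_w9.npy"); P=cloud(d,o)
print("pins");clusters(P,d,.048,.07,15,(.36,.48,-.12,.08))
E
```

```text
pos [ 0.4088 -0.0099  0.1059] x axis [-1.      0.0018 -0.0019] zax [ 0.0019 -0.0006 -1.    ] q6 -108.0 t 13.83
pin_a 0.93 320 249 [ 0.4151 -0.0117  0.006 ]
pins
425 [324. 266.] mean [ 0.4068 -0.0097  0.0584] mid [ 0.4075 -0.0099  0.0549] ext [0.0108 0.0119 0.0137]
```

View pics/w9.png

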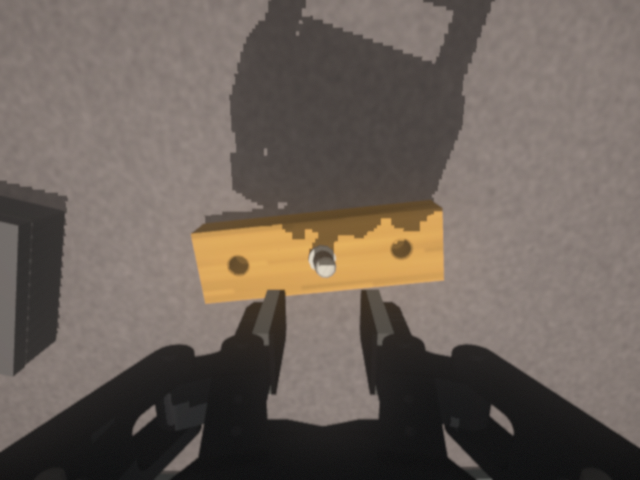

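Pin B stands centred at (324,263), between the fingers. I descend and grip.

>>> move_arm --jaw '[3,3,3,3,3,3,0.6,0.6,0.6,0.6,0.6]' --dp '[[0.15,0,0.7],[0,0,2],[0,0,2],[0,0,2],[0,0,0],[0,0,0],[0,0,0],[0,0,0],[0,0,0],[0,0,0],[0,0,0]]' --turn '[[0,0,0],[0,0,0],[0,0,0],[0,0,0],[0,0,0],[0,0,0],[0,0,0],[0,0,0],[0,0,0],[0,0,0],[0,0,0]]' --force 40

```text
time_s: 14.85
position: [0.4066, -0.0099, 0.0392]
tool_rot: [[-1.0, 0.002, 0.002], [0.002, 1.0, -0.001], [-0.002, -0.001, -1.0]]
ft_force: [0.7, -2.7, 5.8]
grip_width: 0.0089
gripper_force: 39.2
```

>>> move_arm --jaw '[0.6,0.6,0.6,0.6,0.6,0.6,0.6]' --dp '[[0,0,-1.5],[0,0,-3],[0,0,-4],[0,0,-4],[0,0,-3],[0,0,0],[0,0,0]]' --turn '[[0,0,0],[0,0,0],[0,0,0],[0,0,0],[0,0,0],[0,0,0],[0,0,0]]'

```text
time_s: 15.43
position: [0.406, -0.0095, 0.1944]
tool_rot: [[-1.0, 0.002, 0.003], [0.002, 1.0, -0.001], [-0.003, -0.001, -1.0]]
ft_force: [-0.3, 0.1, -1.1]
grip_width: 0.0085
gripper_force: 39.0
```

>>> move_arm --jaw '[0.6,0.6,0.6,0.6,0.6,0.6,0.6,0.6,0.6,0.6,0.6]' --dp '[[-3.54,-0.75,0],[-3.54,-0.75,0],[-3.54,-0.75,0],[-3.54,-0.75,0.5],[-3.54,-0.75,0.5],[-3.54,-0.75,1],[-3.54,-0.75,1],[0,0,1],[0,0,0],[0,0,0],[0,0,0]]' --turn '[[0,0,0],[0,0,0],[0,0,0],[0,0,0],[0,0,0],[0,0,0],[0,0,0],[0,0,0],[0,0,0],[0,0,0],[0,0,0]]'

```text
time_s: 16.35
position: [0.6527, -0.0622, 0.1535]
tool_rot: [[-1.0, 0.002, -0.001], [0.002, 1.0, 0.0], [0.001, 0.0, -1.0]]
ft_force: [-0.0, 0.1, -0.1]
grip_width: 0.0085
gripper_force: 39.1
```

```bash
cat > held.py <<'E'
from cloud import *
import sys
o=observe(); d=np.load(sys.argv[1]); P=cloud(d,o)
clusters(P,d,.078,.088,30,(.6,.70,-.2,.17))
R=np.array(o["tool_rot"]); Q=(P-np.array(o["position"]))@R
m=(d>0)&(abs(Q[...,1])<.009)&(Q[...,2]>-.01)&(Q[...,2]<.05)&(abs(Q[...,0])<.02)
m[:,:280]=0;m[:,365:]=0
q=Q[m]
for a in np.arange(-.002,.045,.004):
    s=q[(q[:,2]>=a)&(q[:,2]<a+.004)]
    if len(s)>3: print(round(a,3),len(s),"y",s[:,1].min().round(4),s[:,1].max().round(4),"x",s[:,0].min().round(4),s[:,0].max().round(4))
E
python3 look.py w10; python3 held.py d_w10.npy
```

```text
pos [ 0.6527 -0.0622  0.1535] x axis [-1.      0.0016  0.0011] zax [-0.0011  0.0004 -1.    ] q6 -105.7 t 16.35
1592 [612. 254.] mean [0.6533 0.1072 0.0828] mid [0.653  0.1112 0.083 ] ext [0.0442 0.031  0.01  ]
1512 [476. 253.] mean [0.6523 0.0269 0.0827] mid [0.6545 0.0287 0.083 ] ext [0.0436 0.0442 0.01  ]
1529 [326. 253.] mean [ 0.652  -0.0607  0.083 ] mid [ 0.6546 -0.061   0.083 ] ext [0.0405 0.0439 0.01  ]
153 [461. 247.] mean [0.6481 0.018  0.0831] mid [0.6485 0.0208 0.083 ] ext [0.009  0.0115 0.01  ]
142 [489. 244.] mean [0.6466 0.0337 0.0832] mid [0.6469 0.0322 0.0831] ext [0.0064 0.0127 0.0098]
98 [470. 271.] mean [0.6632 0.0244 0.0831] mid [0.6617 0.0232 0.083 ] ext [0.0124 0.0055 0.01  ]
102 [327. 273.] mean [ 0.6644 -0.0605  0.083 ] mid [ 0.6646 -0.0603  0.083 ] ext [0.0015 0.0095 0.0099]
-0.002 135 y -0.005 0.0036 x -0.0011 0.0041
0.002 99 y -0.0051 0.0037 x -0.0004 0.0039
0.006 4 y -0.003 0.0033 x 0.0011 0.0027
0.014 28 y -0.005 0.0018 x -0.0028 -0.0005
0.018 47 y -0.0056 0.0028 x -0.0047 -0.0013
0.022 42 y -0.0057 0.0028 x -0.005 -0.002
0.026 39 y -0.0058 0.003 x -0.0067 -0.0026
0.03 17 y -0.0058 0.003 x -0.0067 -0.0029
```

View pics/w10.png

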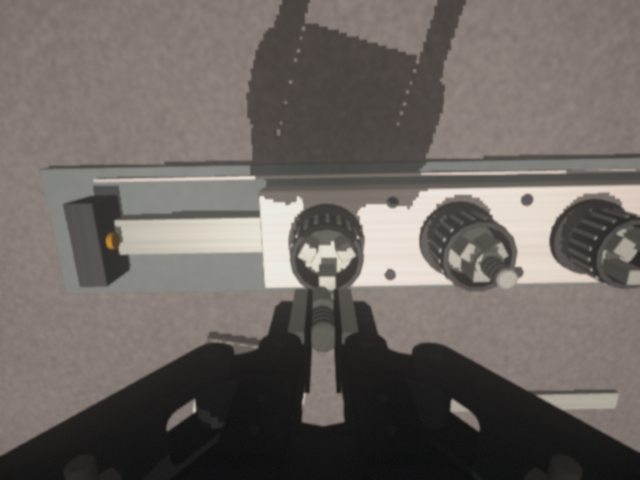

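Pin B hangs tilted about 0.15 rad in the grip, foot towards +x, over chuck 1 at (326,253). Chuck 2's pin at (500,270) is clamped. I tilt the hand to make pin B vertical.

>>> move_arm --jaw '[0.6,0.6,0.6,0.6,0.6,0.6]' --dp '[[0.11,0.26,0],[0,0,0],[0,0,0],[0,0,0],[0,0,0],[0,0,0]]' --turn '[[0,0,0],[0,0.075,0],[0,0.075,0],[0,0,0],[0,0,0],[0,0,0]]'

```text
time_s: 16.9
position: [0.6522, -0.0598, 0.1539]
tool_rot: [[-0.989, 0.002, -0.147], [0.002, 1.0, 0.0], [0.147, -0.0, -0.989]]
ft_force: [-0.1, -0.1, -1.4]
grip_width: 0.0084
gripper_force: 39.0
```

```bash
python3 look.py w11
cat > heldw.py <<'E'
from cloud import *
import sys
o=observe(); d=np.load(sys.argv[1]); P=cloud(d,o); p=np.array(o["position"])
clusters(P,d,.078,.088,200,(.6,.70,-.2,.17))
Q=P-p; m=(d>0)&(abs(Q[...,1])<.0095)&(Q[...,2]>-.05)&(Q[...,2]<.012)&(abs(Q[...,0])<.025)
m[:,:280]=0;m[:,365:]=0
q=Q[m]+p
for a in np.arange(p[2]-.04,p[2]+.01,.004):
    s=q[(q[:,2]>=a)&(q[:,2]<a+.004)]
    if len(s)>3: print(a.round(3),len(s),"y",s[:,1].min().round(4),s[:,1].max().round(4),"xmin",s[:,0].min().round(4))
E
python3 heldw.py d_w11.npy
```

```text
pos [ 0.6522 -0.0598  0.1539] x axis [-0.9891  0.0016  0.1475] zax [-0.1475  0.0002 -0.9891] q6 -104.6 t 16.9
1689 [608. 273.] mean [0.6533 0.1089 0.0829] mid [0.6531 0.113  0.083 ] ext [0.0444 0.0332 0.01  ]
1431 [470. 272.] mean [0.6527 0.0271 0.0825] mid [0.6537 0.0291 0.083 ] ext [0.0436 0.0447 0.0099]
888 [322. 264.] mean [ 0.6471 -0.0607  0.0828] mid [ 0.6507 -0.0608  0.0815] ext [0.0332 0.0448 0.007 ]
0.122 38 y -0.0656 -0.0568 xmin 0.6503
0.126 42 y -0.0655 -0.0569 xmin 0.6502
0.13 46 y -0.0654 -0.057 xmin 0.6504
0.134 40 y -0.0653 -0.0575 xmin 0.6505
0.138 6 y -0.0634 -0.0603 xmin 0.6506
0.146 25 y -0.0649 -0.056 xmin 0.6479
0.15 181 y -0.0649 -0.0561 xmin 0.6478
0.154 87 y -0.0648 -0.0562 xmin 0.6488
0.158 117 y -0.0692 -0.0506 xmin 0.6415
0.162 200 y -0.0693 -0.0504 xmin 0.6413
```

The pin is now vertical with its axis at (0.6553, −0.0612), on the axis of chuck 1. I lower it along world z.

>>> move_arm --jaw '[0.6,0.6,0.6,0.6,0.6,0.6]' --dp '[[-0.22,0,1.48],[-0.22,0,1.48],[-0.147,0,0.99],[-0.118,0,0.79],[0,0,0],[0,0,0]]' --turn '[[0,0,0],[0,0,0],[0,0,0],[0,0,0],[0,0,0],[0,0,0]]'

```text
time_s: 17.45
position: [0.6524, -0.06, 0.1058]
tool_rot: [[-0.989, 0.002, -0.149], [0.002, 1.0, 0.0], [0.149, 0.0, -0.989]]
ft_force: [0.4, -0.1, 0.2]
grip_width: 0.0083
gripper_force: 39.0
```

>>> move_arm --jaw '[0.6,0.6,0.6,0.6]' --dp '[[-0.06,0,0.4],[-0.03,0,0.2],[0,0,0],[0,0,0]]' --turn '[[0,0,0],[0,0,0],[0,0,0],[0,0,0]]'

```text
time_s: 17.78
position: [0.6525, -0.0599, 0.0997]
tool_rot: [[-0.989, 0.002, -0.149], [0.002, 1.0, 0.0], [0.149, -0.0, -0.989]]
ft_force: [-0.4, 0.2, -0.5]
grip_width: 0.0084
gripper_force: 39.0
```

>>> move_arm --jaw '[0.6,0.6,0.6,0.6]' --dp '[[-0.03,0,0.2],[-0.015,0,0.1],[0,0,0],[0,0,0]]' --turn '[[0,0,0],[0,0,0],[0,0,0],[0,0,0]]'

```text
time_s: 18.12
position: [0.6529, -0.06, 0.0977]
tool_rot: [[-0.989, 0.002, -0.147], [0.002, 1.0, -0.0], [0.147, -0.001, -0.989]]
ft_force: [-0.5, 0.0, 5.4]
grip_width: 0.0082
gripper_force: 39.7
```

>>> move_arm --jaw '[3,3,3,3,3,6.5,6.5,6.5,6.5,6.5,6.5]' --dp '[[0,0,0],[0,0,0],[0,0,0],[0.22,0,-1.48],[0.33,0,-2.2],[0,0,0],[0,0,0],[-0.26,-0.08,0],[0,0,0],[0,0,0],[0,0,0]]' --turn '[[0,0,0],[0,0,0],[0,0,0],[0,0,0],[0,0,0],[0,-0.075,0],[0,-0.074,0],[0,0,0],[0,0,0],[0,0,0],[0,0,0]]'

```text
time_s: 19.03
position: [0.6554, -0.0608, 0.1333]
tool_rot: [[-1.0, 0.002, -0.002], [0.002, 1.0, 0.0], [0.002, 0.0, -1.0]]
ft_force: [-0.5, 0.6, 0.7]
grip_width: 0.0647
gripper_force: 0.0
```

```bash
python3 look.py w12
python3 - <<'E'
from cloud import *
o=observe(); d=np.load("d_w12.npy"); P=cloud(d,o)
clusters(P,d,.078,.088,200,(.6,.70,-.15,.17))
clusters(P,d,.1,.13,10,(.64,.67,-.1,.1))
E
```

```text
pos [ 0.6554 -0.0608  0.1333] x axis [-1.      0.0017  0.0025] zax [-0.0025  0.0001 -1.    ] q6 -105.5 t 19.03
2460 [488. 260.] mean [0.6517 0.0267 0.0829] mid [0.654  0.0292 0.083 ] ext [0.0432 0.0446 0.01  ]
2075 [325. 261.] mean [ 0.6522 -0.0602  0.0832] mid [ 0.6557 -0.0609  0.083 ] ext [0.0437 0.0443 0.01  ]
950 [627. 261.] mean [0.6529 0.1016 0.0819] mid [0.6543 0.1053 0.0826] ext [0.0386 0.0177 0.0091]
975 [517. 283.] mean [0.6525 0.0273 0.1128] mid [0.6541 0.0288 0.1099] ext [0.012  0.0112 0.0197]
762 [321. 287.] mean [ 0.6537 -0.0622  0.1139] mid [ 0.6557 -0.0623  0.1099] ext [0.0119 0.0117 0.0199]
```

Pin B stands in chuck 1. I grip its sleeve.

>>> move_arm --jaw '[6.5,6.5,6.5,6.5,6.5,6.5,3.5,3.5,3.5,3.5,3.5,3.5]' --dp '[[-0.03,0,1.4],[0,0,2],[0,0,2],[0,0,2],[0,0,0],[0,0,0],[0,0,0],[0,0,0],[0,0,0],[0,0,0],[0,0,0],[0,0,0]]' --turn '[[0,0,0],[0,0,0],[0,0,0],[0,0,0],[0,0,0],[0,0,0],[0,0,0],[0,0,0],[0,0,0],[0,0,0],[0,0,0],[0,0,0]]' --force 80

```text
time_s: 20.08
position: [0.6562, -0.0608, 0.062]
tool_rot: [[-1.0, 0.002, 0.002], [0.002, 1.0, -0.001], [-0.002, -0.001, -1.0]]
ft_force: [-0.1, 1.4, 5.5]
grip_width: 0.0417
gripper_force: 80.3
```

>>> move_arm --jaw '[3.5,3.5,3.5,3.5,3.5,3.5,3.5,3.5,3.5,3.5,3.5,3.5]' --dp '[[0,0,0],[0,0,0],[0,0,0],[0,0,0],[0,0,0],[0,0,0],[0,0,0],[0,0,0],[0,0,0],[0,0,0],[0,0,0],[0,0,0]]' --turn '[[0,0,0.12],[0,0,0.12],[0,0,0.12],[0,0,0.12],[0,0,0.12],[0,0,0.12],[0,0,0.12],[0,0,0.12],[0,0,0.12],[0,0,0.12],[0,0,0.12],[0,0,0]]'

```text
time_s: 21.08
position: [0.6563, -0.0606, 0.062]
tool_rot: [[-0.24, 0.971, 0.003], [0.971, 0.24, -0.001], [-0.001, 0.003, -1.0]]
ft_force: [-0.4, 2.2, 6.2]
grip_width: 0.042
gripper_force: 80.3
```

>>> move_arm --jaw '[3.5,3.5,3.5,3.5,3.5]' --dp '[[0,0,0],[0,0,0],[0,0,0],[0,0,0],[0,0,0]]' --turn '[[0,0,0.06],[0,0,0.06],[0,0,0.05],[0,0,0],[0,0,0]]'

```text
time_s: 21.5
position: [0.6565, -0.0616, 0.0619]
tool_rot: [[-0.08, 0.997, 0.003], [0.997, 0.08, -0.002], [-0.002, 0.003, -1.0]]
ft_force: [1.4, -1.8, 6.4]
grip_width: 0.0411
gripper_force: 80.8
```

```bash
python3 -c "
from h import *
o=observe();print(o['q'],o['wrist_torque'],o['ft_force'])"
```

```text
[-15.59751107  41.05406783  68.73727236  -0.07437781  70.00426676
 -20.1351754 ] [-0.55701279  0.14126152 -0.08149593] [ 1.40182449 -1.78006972  6.3621267 ]
```

>>> move_arm --jaw '[3.5,3.5,3.5,3.5]' --dp '[[0,0,0],[0,0,0],[0,0,0],[0,0,0]]' --turn '[[0,0,0.06],[0,0,0.06],[0,0,0],[0,0,0]]'

```text
time_s: 21.83
position: [0.6561, -0.0618, 0.062]
tool_rot: [[0.04, 0.999, 0.002], [0.999, -0.04, -0.003], [-0.002, 0.002, -1.0]]
ft_force: [-0.9, -3.7, 8.2]
grip_width: 0.0408
gripper_force: 80.3
```

```bash
python3 -c "
from h import *
o=observe();print(o['tool_rot'],o['wrist_torque'],o['ft_force'])"
```

```text
[[ 0.04012859  0.99919253  0.00199693]
 [ 0.99919148 -0.04012346 -0.00254684]
 [-0.00246466  0.00209752 -0.99999476]] [-0.77758135  0.54312591 -0.02254383] [-0.87323458 -3.71170977  8.20609443]
```

>>> move_arm --jaw '[3.5,3.5]' --dp '[[0,0,0],[0,0,0]]' --turn '[[0,0,0.08],[0,0,0.08]]'

```text
time_s: 22.0
position: [0.6548, -0.0619, 0.0619]
tool_rot: [[0.199, 0.98, -0.001], [0.98, -0.199, -0.003], [-0.004, -0.001, -1.0]]
ft_force: [-11.1, -7.7, 12.4]
grip_width: 0.0409
gripper_force: 79.9
```

```bash
python3 -c "
from h import *
o=observe();print(o['tool_rot'],o['wrist_torque'],o['ft_force'],o['joint_efforts'])
im,d=cams.get_image('wrist');save('w13.png',im)"
```

```text
[[ 1.99101666e-01  9.79977722e-01 -1.48036539e-03]
 [ 9.79972546e-01 -1.99105574e-01 -3.28319411e-03]
 [-3.51220608e-03 -7.97028027e-04 -9.99993515e-01]] [-1.5636519   2.11183137  1.38701273] [-11.07279747  -7.65541768  12.43220688] [  1.23653501 -51.29045963 -20.7986176    2.52796948  -2.33453058
   0.31518328]
```

View pics/w13.png

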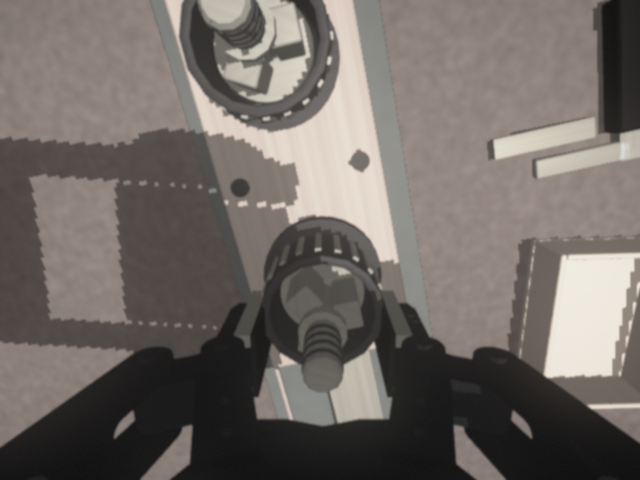

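Torque of 1.39 N m and the jaws closed round the pin at (323,320) show the stop is reached. I release, lift, unwind and go to the handle.

>>> move_arm --jaw '[6.5,6.5,6.5,6.5,6.5,6.5,6.5,6.5,6.5]' --dp '[[0,0,0],[0,0,0],[0,0,0],[0,0,0],[0,0,-2],[0,0,-3],[0,0,-4],[0,0,-4],[0,0,0]]' --turn '[[0,0,-0.04],[0,0,0],[0,0,0],[0,0,0],[0,0,0],[0,0,0],[0,0,0],[0,0,0],[0,0,0]]'

```text
time_s: 22.8
position: [0.658, -0.0613, 0.1987]
tool_rot: [[0.16, 0.987, 0.013], [0.987, -0.16, -0.004], [-0.002, 0.013, -1.0]]
ft_force: [0.6, -0.1, 0.9]
grip_width: 0.065
gripper_force: 0.0
```

>>> move_arm --jaw '[6.5,6.5,6.5,6.5,6.5,6.5,6.5,6.5,6.5,3,3,3]' --dp '[[0,0,0],[0,0,0],[0,0,0],[0,0,0],[0,0,0],[0,0,0],[0,0,0],[0,0,0],[0,0,0],[0,0,0],[0,0,0],[0,0,0]]' --turn '[[0,0,-0.12],[0,0,-0.12],[0,0,-0.12],[0,0,-0.12],[0,0,-0.12],[0,0,-0.12],[0,0,-0.12],[0,0,-0.12],[0,0,-0.12],[0,0,-0.12],[0,0,-0.12],[0,0,-0.12]]'

```text
time_s: 23.8
position: [0.6555, -0.0606, 0.1895]
tool_rot: [[-0.959, 0.282, -0.001], [0.282, 0.959, 0.0], [0.001, -0.0, -1.0]]
ft_force: [-0.2, -0.0, -1.2]
grip_width: 0.0304
gripper_force: 0.0
```

>>> move_arm --jaw '[3.5,3.5,3.5,3.5,3.5,3.5,3.5,3.5,3.5,3.5,3.5]' --dp '[[0,0,0],[0,0,0],[0,0,0],[0,4,0],[0,4,0],[0,4,0],[0,4,0],[0,4,0],[0,4,0],[0,0,0],[0,0,0]]' --turn '[[0,0,-0.1],[0,0,-0.1],[0,0,-0.07],[0,0,0],[0,0,0],[0,0,0],[0,0,0],[0,0,0],[0,0,0],[0,0,0],[0,0,0]]'

```text
time_s: 24.72
position: [0.6603, 0.1815, 0.1893]
tool_rot: [[-1.0, 0.019, -0.001], [0.019, 1.0, 0.0], [0.001, 0.0, -1.0]]
ft_force: [-0.1, -0.6, -1.1]
grip_width: 0.0349
gripper_force: 0.0
```

```bash
python3 look.py w14 handle:0.086
python3 - <<'E'
from cloud import *
o=observe(); d=np.load("d_w14.npy"); P=cloud(d,o)
clusters(P,d,.074,.093,200,(.6,.70,-.15,.25))
print("handle");clusters(P,d,.093,.13,10,(.62,.69,0.13,.25))
print("pin");clusters(P,d,.1,.13,10,(.62,.69,-.1,.13))
E
```

```text
pos [0.6603 0.1815 0.1893] x axis [-0.9998  0.0186  0.0012] zax [-0.0012  0.0001 -1.    ] q6 -83.4 t 24.72
handle 0.76 343 229 [0.6533 0.1946 0.086 ]
2236 [241. 227.] mean [0.652  0.1238 0.0833] mid [0.6524 0.1238 0.0823] ext [0.0439 0.0445 0.0166]
2377 [113. 230.] mean [0.6522 0.0375 0.0823] mid [0.654  0.0339 0.0835] ext [0.0445 0.0447 0.019 ]
677 [  8. 239.] mean [ 0.6575 -0.0375  0.0793] mid [ 0.6584 -0.0426  0.0797] ext [0.0391 0.0191 0.0114]
handle
614 [346. 230.] mean [0.6512 0.193  0.0987] mid [0.6521 0.1931 0.097 ] ext [0.0178 0.0177 0.008 ]
pin
627 [ 84. 244.] mean [0.6529 0.0357 0.1126] mid [0.6539 0.0339 0.1103] ext [0.0117 0.0117 0.0204]
```

>>> move_arm --jaw '[3.5,3.5,3.5,3.5,3.5,3.5,3.5]' --dp '[[0.83,1.15,0],[0,0,3],[0,0,4],[0,0,3],[0,0,1.4],[0,0,0],[0,0,0]]' --turn '[[0,0,-0.018],[0,0,0],[0,0,0],[0,0,0],[0,0,0],[0,0,0],[0,0,0]]'

```text
time_s: 25.4
position: [0.6525, 0.1903, 0.076]
tool_rot: [[-1.0, 0.005, -0.001], [0.005, 1.0, 0.0], [0.001, 0.0, -1.0]]
ft_force: [0.5, 0.4, 0.6]
grip_width: 0.0347
gripper_force: 0.0
```

>>> move_arm --jaw '[1.0,1.0,1.0,1.0,1.0,1.0]' --dp '[[0,0,0],[0,0,0],[0,0,0],[0,0,0],[0,0,0],[0,0,0]]' --turn '[[0,0,0],[0,0,0],[0,0,0],[0,0,0],[0,0,0],[0,0,0]]' --force 40

```text
time_s: 25.9
position: [0.6532, 0.1913, 0.0779]
tool_rot: [[-1.0, 0.004, 0.002], [0.004, 1.0, 0.001], [-0.002, 0.001, -1.0]]
ft_force: [-1.3, 3.3, 6.5]
grip_width: 0.0162
gripper_force: 39.6
```

>>> move_arm --jaw '[1.0,1.0,1.0,1.0,1.0,1.0,1.0]' --dp '[[-0.04,-2.2,0],[-0.04,-2.2,0],[-0.04,-2.2,0],[-0.04,-2.2,0],[-0.04,-2.2,0],[0,0,0],[0,0,0]]' --turn '[[0,0,0],[0,0,0],[0,0,0],[0,0,0],[0,0,0],[0,0,0],[0,0,0]]'

```text
time_s: 26.48
position: [0.6551, 0.0803, 0.0779]
tool_rot: [[-1.0, 0.005, 0.003], [0.005, 1.0, 0.0], [-0.003, 0.0, -1.0]]
ft_force: [0.4, 0.9, 8.3]
grip_width: 0.0163
gripper_force: 41.5
```

>>> move_arm --jaw '[1.0,1.0,1.0,1.0,1.0]' --dp '[[-0.01,-0.3,0],[-0.01,-0.3,0],[-0.01,-0.3,0],[0,0,0],[0,0,0]]' --turn '[[0,0,0],[0,0,0],[0,0,0],[0,0,0],[0,0,0]]'

```text
time_s: 26.9
position: [0.6551, 0.08, 0.0779]
tool_rot: [[-1.0, 0.001, 0.004], [0.001, 1.0, 0.013], [-0.004, 0.013, -1.0]]
ft_force: [2.9, 37.6, 6.6]
grip_width: 0.0165
gripper_force: 42.5
```

The 37 N reaction with no further travel means the carriage is home. I ease off, release and lift clear.

>>> move_arm --jaw '[1.0,1.0,3.5,3.5,3.5,3.5,3.5,3.5,3.5,3.5,3.5]' --dp '[[0,0.4,0],[0,0.3,0],[0,0,0],[0,0,0],[0,0,0],[0,0,-2],[0,0,-3],[0,0,-4],[0,0,-2],[0,0,0],[0,0,0]]' --turn '[[0,0,0],[0,0,0],[0,0,0],[0,0,0],[0,0,0],[0,0,0],[0,0,0],[0,0,0],[0,0,0],[0,0,0],[0,0,0]]'

```text
time_s: 27.82
position: [0.6548, 0.0783, 0.1867]
tool_rot: [[-1.0, 0.004, 0.001], [0.004, 1.0, -0.0], [-0.001, -0.0, -1.0]]
ft_force: [0.1, -0.4, -0.8]
grip_width: 0.035
gripper_force: 0.0
```

```bash
python3 look.py w15 handle:0.086 stand:0 zero_hole:0.042
python3 - <<'E'
from cloud import *
o=observe(); d=np.load("d_w15.npy"); P=cloud(d,o)
clusters(P,d,.078,.09,200,(.6,.70,-.25,.25))
print("handle");clusters(P,d,.092,.13,10,(.62,.69,0.03,.15))
print("pin");clusters(P,d,.1,.13,10,(.62,.69,-.25,.03))
im,dd=cams.get_image("top"); save("top2.png",im)
for q,z in [("zero_hole",.042),("stylus",.1),("stand",0.058),("readout",0)]:
    for r in cams.mark_of("top",q)[:2]:
        u,v=r["location"][0]*640,r["location"][1]*480
        print(q,round(r["p"],2),int(u),int(v),at_z("top",u,v,z).round(4))
E
```

```text
pos [0.6548 0.0783 0.1867] x axis [-1.      0.0045 -0.0012] zax [ 0.0012 -0.0003 -1.    ] q6 -93.2 t 27.82
handle 0.82 325 240 [0.6546 0.0794 0.086 ]
1788 [220. 239.] mean [0.6527 0.0104 0.082 ] mid [0.6537 0.0103 0.0828] ext [0.044  0.0437 0.0096]
1658 [ 89. 240.] mean [ 0.6535 -0.0768  0.0816] mid [ 0.6552 -0.0794  0.084 ] ext [0.0432 0.0437 0.012 ]
handle
592 [326. 243.] mean [0.6515 0.08   0.0961] mid [0.6518 0.0799 0.0953] ext [0.0172 0.0171 0.0064]
pin
583 [ 59. 255.] mean [ 0.6539 -0.0776  0.111 ] mid [ 0.6549 -0.0793  0.1084] ext [0.0118 0.0119 0.0167]
zero_hole 0.56 467 343 [ 0.3924 -0.308   0.042 ]
readout 0.74 436 329 [ 0.4148 -0.261   0.    ]
readout 0.64 491 233 [ 0.6055 -0.3858  0.    ]
```

View pics/w15.png

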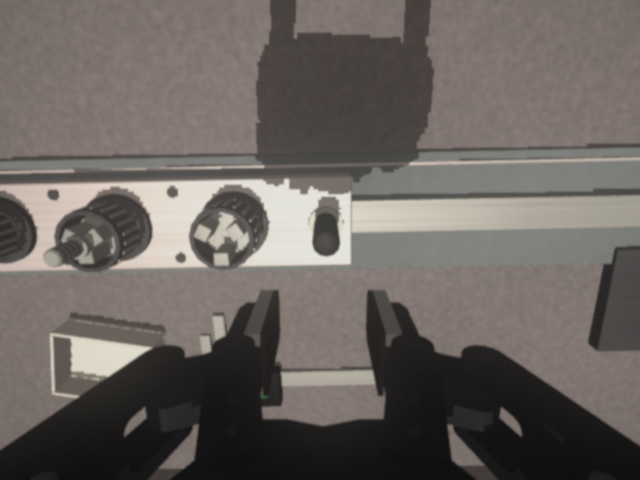

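The carriage is home, with the handle at (326,225) and y = 0.080. Next I go to the stylus stand.

>>> move_arm --jaw '[3.5,3.5,3.5,3.5,3.5,3.5,3.5,3.5,3.5,3.5]' --dp '[[2.93,2.53,0],[2.93,2.53,0],[2.93,2.53,0],[2.93,2.53,0],[2.93,2.53,0],[2.93,2.53,0],[2.93,2.53,0],[0,0,0],[0,0,0],[0,0,0]]' --turn '[[0,0,0],[0,0,0],[0,0,0],[0,0,0],[0,0,0],[0,0,0],[0,0,0],[0,0,0],[0,0,0],[0,0,0]]'

```text
time_s: 29.1
position: [0.4505, 0.2567, 0.1861]
tool_rot: [[-1.0, 0.003, -0.0], [0.003, 1.0, -0.0], [0.0, -0.0, -1.0]]
ft_force: [-0.1, -0.5, -0.2]
grip_width: 0.0354
gripper_force: 0.0
```

```bash
python3 look.py w16 stylus:0.012 stand:0
python3 - <<'E'
from cloud import *
o=observe(); d=np.load("d_w16.npy"); P=cloud(d,o)
print("stylus");clusters(P,d,.085,.13,10,(.38,.52,0.18,.36))
print("collar+");clusters(P,d,.0605,.13,10,(.38,.52,0.18,.36))
print("block");clusters(P,d,.05,.07,100,(.36,.54,0.18,.36))
E
```

```text
pos [0.4505 0.2567 0.1861] x axis [-1.      0.0034  0.0002] zax [-0.0002 -0.     -1.    ] q6 -73.2 t 29.1
stylus 0.8 361 203 [0.4401 0.289  0.012 ]
stand 0.61 355 200 [0.4393 0.2846 0.    ]
stylus
496 [372. 231.] mean [0.4394 0.2854 0.1053] mid [0.4411 0.286  0.099 ] ext [0.0123 0.0117 0.0279]
collar+
895 [369. 224.] mean [0.4387 0.2851 0.0879] mid [0.4417 0.2865 0.0868] ext [0.0202 0.0193 0.0524]
block
5503 [365. 214.] mean [0.4389 0.2856 0.059 ] mid [0.441  0.2865 0.06  ] ext [0.0747 0.0757 0.0198]
```

>>> move_arm --jaw '[3,3,3,3,3]' --dp '[[0.93,2.95,1.8],[0,0,3],[0,0,0],[0,0,0],[0,0,0]]' --turn '[[0,0,0],[0,0,0],[0,0,0],[0,0,0],[0,0,0]]'

```text
time_s: 29.67
position: [0.4419, 0.2858, 0.139]
tool_rot: [[-1.0, 0.005, 0.0], [0.005, 1.0, 0.0], [-0.0, 0.0, -1.0]]
ft_force: [-0.0, 0.0, -0.2]
grip_width: 0.03
gripper_force: 0.0
```

```bash
python3 look.py w17
python3 - <<'E'
from cloud import *
o=observe(); d=np.load("d_w17.npy"); P=cloud(d,o)
print("stylus");clusters(P,d,.085,.13,10,(.41,.47,0.25,.32))
print("collar+");clusters(P,d,.0605,.13,10,(.38,.52,0.25,.32))
E
```

```text
pos [0.4419 0.2858 0.139 ] x axis [-1.      0.0049 -0.0001] zax [ 0.0001  0.0003 -1.    ] q6 -69.7 t 29.67
stylus
808 [326. 272.] mean [0.4384 0.2871 0.1049] mid [0.4405 0.2872 0.099 ] ext [0.0122 0.0121 0.0281]
collar+
1422 [326. 261.] mean [0.4379 0.2871 0.0886] mid [0.4502 0.287  0.0868] ext [0.0381 0.0199 0.0526]
```

>>> move_arm --jaw '[3,3,3,3,3,3,0.6,0.6,0.6,0.6,0.6]' --dp '[[0.12,0.13,1.2],[0,0,2],[0,0,2],[0,0,2],[0,0,0],[0,0,0],[0,0,0],[0,0,0],[0,0,0],[0,0,0],[0,0,0]]' --turn '[[0,0,0],[0,0,0],[0,0,0],[0,0,0],[0,0,0],[0,0,0],[0,0,0],[0,0,0],[0,0,0],[0,0,0],[0,0,0]]' --force 60

```text
time_s: 30.63
position: [0.4406, 0.2878, 0.0677]
tool_rot: [[-1.0, 0.004, 0.002], [0.004, 1.0, 0.001], [-0.002, 0.001, -1.0]]
ft_force: [-0.4, -1.3, 6.9]
grip_width: 0.0099
gripper_force: 58.4
```

>>> move_arm --jaw '[0.6,0.6,0.6,0.6,0.6,0.6,0.6]' --dp '[[0,0,-2],[0,0,-3],[0,0,-4],[0,0,-4],[0,0,0],[0,0,0],[0,0,0]]' --turn '[[0,0,0],[0,0,0],[0,0,0],[0,0,0],[0,0,0],[0,0,0],[0,0,0]]'

```text
time_s: 31.22
position: [0.4393, 0.2875, 0.1958]
tool_rot: [[-1.0, 0.004, -0.001], [0.004, 1.0, -0.0], [0.001, -0.0, -1.0]]
ft_force: [-0.4, -0.0, -0.7]
grip_width: 0.0098
gripper_force: 58.5
```

```bash
python3 look.py w18
python3 - <<'E'
from cloud import *
o=observe(); d=np.load("d_w18.npy"); P=cloud(d,o)
R=np.array(o["tool_rot"]); Q=(P-np.array(o["position"]))@R
m=(d>0)&(abs(Q[...,1])<.012)&(Q[...,2]>-.002)&(Q[...,2]<.08)&(abs(Q[...,0])<.025)
m[:,:270]=0;m[:,375:]=0
q=Q[m]
for a in np.arange(-.002,.08,.005):
    s=q[(q[:,2]>=a)&(q[:,2]<a+.005)]
    if len(s)>3: print(round(a,3),len(s),"y",s[:,1].min().round(4),s[:,1].max().round(4),"x",s[:,0].min().round(4),s[:,0].max().round(4))
E
```

```text
pos [0.4393 0.2875 0.1958] x axis [-1.      0.0037  0.0012] zax [-0.0012 -0.0001 -1.    ] q6 -69.5 t 31.22
-0.002 121 y -0.0054 0.0041 x 0.0029 0.0084
0.003 367 y -0.0076 0.0063 x 0.0029 0.0101
0.008 26 y -0.0082 0.0068 x 0.0056 0.0097
0.018 18 y -0.0042 0.0028 x 0.0031 0.0048
0.023 72 y -0.0052 0.0038 x 0.0012 0.005
0.028 14 y -0.0043 0.0039 x 0.0008 0.0045
0.033 4 y -0.0014 0.0001 x 0.0015 0.0018
0.038 29 y -0.0025 0.0011 x 0.0002 0.0018
0.043 24 y -0.0025 0.0012 x -0.0006 0.0019
0.048 27 y -0.0025 0.0012 x 0.0 0.0021
0.053 6 y -0.0026 0.0012 x -0.0003 0.0017
```

The stylus hangs vertical in the grip, with its axis at tool x about 0 and y −0.7 mm and its tip 55.7 mm beyond the TCP. Now I go to the readout.

>>> move_arm --jaw '[0.6,0.6,0.6,0.6,0.6,0.6,0.6,0.6,0.6,0.6,0.6,0.6]' --dp '[[0.04,-3.9,0],[0.04,-3.9,0],[0.04,-3.9,0],[0.04,-3.9,0],[0.04,-3.9,0],[0.04,-3.9,0],[0.04,-3.9,0],[0.04,-3.9,0],[0.04,-3.9,0],[0.04,-3.9,0],[0.04,-3.9,0],[0.04,-3.9,0]]' --turn '[[0,0,0],[0,0,0],[0,0,0],[0,0,0],[0,0,0],[0,0,0],[0,0,0],[0,0,0],[0,0,0],[0,0,0],[0,0,0],[0,0,0]]'

```text
time_s: 32.27
position: [0.4322, -0.1821, 0.1947]
tool_rot: [[-1.0, 0.004, -0.003], [0.004, 1.0, 0.002], [0.003, 0.002, -1.0]]
ft_force: [0.8, -0.3, 0.3]
grip_width: 0.0098
gripper_force: 58.6
```

>>> move_arm --jaw '[0.6,0.6,0.6,0.6,0.6,0.6]' --dp '[[0.04,-3.9,0],[0.04,-3.9,0],[0.04,-3.9,0],[0,0,0],[0,0,0],[0,0,0]]' --turn '[[0,0,0],[0,0,0],[0,0,0],[0,0,0],[0,0,0],[0,0,0]]'

```text
time_s: 32.77
position: [0.431, -0.2968, 0.1948]
tool_rot: [[-1.0, 0.004, -0.003], [0.004, 1.0, 0.002], [0.003, 0.002, -1.0]]
ft_force: [0.6, 0.9, -1.1]
grip_width: 0.0099
gripper_force: 58.7
```

```bash
python3 look.py w19 zero_hole:0.042 readout:0
python3 - <<'E'
from cloud import *
o=observe(); d=np.load("d_w19.npy"); P=cloud(d,o)
clusters(P,d,.036,.048,200,(.3,.52,-.4,-.1))
E
```

```text
pos [ 0.431  -0.2968  0.1948] x axis [-1.      0.0041  0.0028] zax [-0.0028  0.0022 -1.    ] q6 -137.3 t 32.77
zero_hole 0.91 313 165 [ 0.3869 -0.3039  0.042 ]
zero_hole 0.5 322 264 [ 0.4664 -0.2969  0.042 ]
readout 0.88 362 201 [ 0.422  -0.2614  0.    ]
24346 [364. 203.] mean [ 0.4171 -0.2641  0.0444] mid [ 0.4197 -0.2634  0.0417] ext [0.1336 0.1701 0.0112]
```

View pics/w19.png

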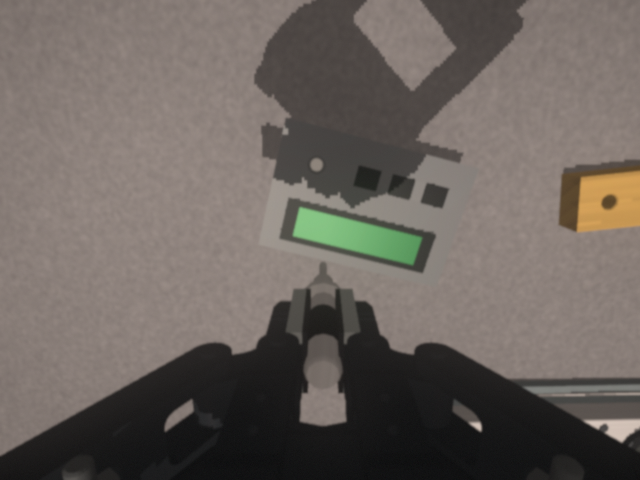

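The readout's white zero button is at (317,165), and the stylus tip at (323,265). I'll locate the button by brightness.

```bash
cat > btn.py <<'E'
from cloud import *
import sys
n=sys.argv[1]; u0,v0,r=map(int,sys.argv[2:5]); o=observe()
im=cv2.imread("pics/"+n+".png").astype(int); d=np.load("d_"+n+".npy")
s=im[v0-r:v0+r,u0-r:u0+r].min(2); m=s>(s.max()+np.median(s))/2
v,u=np.nonzero(m); u=u+u0-r; v=v+v0-r
print(m.sum(),u.mean(),v.mean(),np.ptp(u),np.ptp(v),at_z("wrist",u.mean(),v.mean(),.038,o), "depthpt",at_d("wrist",u.mean(),v.mean(),np.median(d[v,u]),o))
E
python3 btn.py w19 317 165 14
```

```text
125 315.992 164.52 19 20 [ 0.38696489 -0.30160237  0.038     ] depthpt [ 0.38677453 -0.30156832  0.04016486]
```

>>> move_arm --jaw '[0.6,0.6,0.6,0.6,0.6,0.6,0.6]' --dp '[[2.2,-0.21,1.5],[2.2,-0.21,1.5],[0,0,2],[0,0,2],[0,0,0],[0,0,0],[0,0,0]]' --turn '[[0,0,0],[0,0,0],[0,0,0],[0,0,0],[0,0,0],[0,0,0],[0,0,0]]'

```text
time_s: 33.5
position: [0.388, -0.3014, 0.1271]
tool_rot: [[-1.0, 0.003, -0.0], [0.003, 1.0, -0.001], [0.0, -0.001, -1.0]]
ft_force: [0.8, 0.3, -0.1]
grip_width: 0.0098
gripper_force: 58.7
```

```bash
python3 look.py w20 zero_hole:0.042
python3 - <<'E'
from cloud import *
o=observe(); R=np.array(o["tool_rot"]); p=np.array(o["position"])
tip=p+R@np.array([0,-.0007,.0557]); print("tip",tip,"px tip",proj("wrist",tip,o),"px expected button",proj("wrist",[.3869,-.3018,.038],o))
E
```

```text
pos [ 0.388  -0.3014  0.1271] x axis [-1.      0.0028  0.    ] zax [-0.     -0.0012 -1.    ] q6 -141.5 t 33.5
zero_hole 0.93 322 248 [ 0.3887 -0.302   0.042 ]
tip [ 0.38800861 -0.30241152  0.07146579] px tip (np.float64(322.45400958270324), np.float64(263.48700166371117)) px expected button (np.float64(323.4971182115452), np.float64(243.90452939643535))
```

Run:
```python
import cv2
im=cv2.imread("pics/w20.png"); cv2.imwrite("pics/w20c.png",cv2.resize(im[130:330,222:422],(800,600),interpolation=cv2.INTER_NEAREST)[:, :])
```

```text
(no output)
```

View pics/w20c.png

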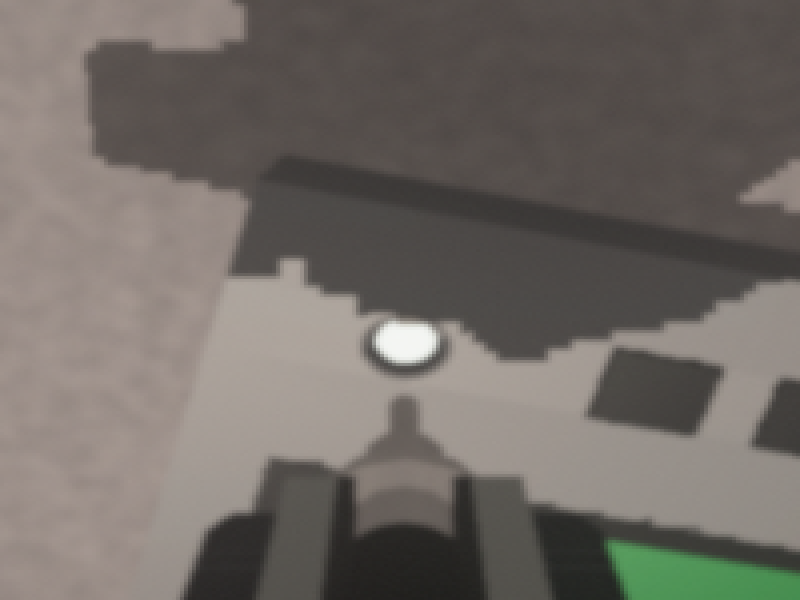

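The button is at (323,244) and the tip at (323,263), as projected, so the tip needs about 1 mm of −x shift. I descend.

>>> move_arm --jaw '[0.6,0.6,0.6,0.6,0.6,0.6]' --dp '[[0.11,0.06,1],[0,0,1.2],[0,0,1],[0,0,0],[0,0,0],[0,0,0]]' --turn '[[0,0,0],[0,0,0],[0,0,0],[0,0,0],[0,0,0],[0,0,0]]'

```text
time_s: 34.1
position: [0.3866, -0.3011, 0.0949]
tool_rot: [[-1.0, 0.004, -0.0], [0.004, 1.0, -0.001], [0.0, -0.001, -1.0]]
ft_force: [-0.4, -0.9, 0.2]
grip_width: 0.01
gripper_force: 59.0
```

>>> move_arm --jaw '[0.6,0.6,0.6,0.6,0.6]' --dp '[[0,0,0.2],[0,0,0.2],[0,0,0],[0,0,0],[0,0,0]]' --turn '[[0,0,0],[0,0,0],[0,0,0],[0,0,0],[0,0,0]]'

```text
time_s: 34.52
position: [0.3865, -0.3012, 0.0904]
tool_rot: [[-1.0, 0.004, -0.0], [0.004, 1.0, -0.001], [0.0, -0.001, -1.0]]
ft_force: [1.0, -0.1, 5.0]
grip_width: 0.0103
gripper_force: 59.4
```

>>> move_arm --jaw '[0.6,0.6,0.6,0.6,0.6]' --dp '[[0,0,0.2],[0,0,0],[0,0,0],[0,0,0],[0,0,0]]' --turn '[[0,0,0],[0,0,0],[0,0,0],[0,0,0],[0,0,0]]'

```text
time_s: 34.93
position: [0.3868, -0.3015, 0.0895]
tool_rot: [[-1.0, 0.004, 0.001], [0.004, 1.0, -0.002], [-0.001, -0.002, -1.0]]
ft_force: [0.1, -0.1, 16.9]
grip_width: 0.0101
gripper_force: 61.0
```

The button bottomed at 16.9 N. I lift and carry the stylus back.

>>> move_arm --jaw '[0.6,0.6,0.6,0.6,0.6,0.6,0.6,0.6,0.6,0.6,0.6,0.6]' --dp '[[0,0,-1.5],[0,0,-3],[0,0,-3],[0,0,-3],[-0.34,3.93,0],[-0.34,3.93,0],[-0.34,3.93,0],[-0.34,3.93,0],[-0.34,3.93,0],[-0.34,3.93,0],[-0.34,3.93,0],[-0.34,3.93,0]]' --turn '[[0,0,0],[0,0,0],[0,0,0],[0,0,0],[0,0,0],[0,0,0],[0,0,0],[0,0,0],[0,0,0],[0,0,0],[0,0,0],[0,0,0]]'

```text
time_s: 35.93
position: [0.414, 0.0154, 0.1927]
tool_rot: [[-1.0, 0.004, -0.002], [0.004, 1.0, 0.0], [0.002, 0.0, -1.0]]
ft_force: [0.7, -1.2, -0.5]
grip_width: 0.0098
gripper_force: 59.1
```

>>> move_arm --jaw '[0.6,0.6,0.6,0.6,0.6,0.6,0.6,0.6,0.6,0.6]' --dp '[[-0.34,3.93,0],[-0.34,3.93,0],[-0.34,3.93,0],[-0.34,3.93,0],[-0.34,3.93,0],[-0.34,3.93,0],[-0.34,3.93,0],[0,0,0],[0,0,0],[0,0,0]]' --turn '[[0,0,0],[0,0,0],[0,0,0],[0,0,0],[0,0,0],[0,0,0],[0,0,0],[0,0,0],[0,0,0],[0,0,0]]'

```text
time_s: 36.77
position: [0.4391, 0.288, 0.1924]
tool_rot: [[-1.0, 0.003, -0.003], [0.003, 1.0, -0.001], [0.003, -0.001, -1.0]]
ft_force: [-0.9, -0.6, -0.6]
grip_width: 0.0098
gripper_force: 59.2
```

```bash
cat > sty.py <<'E'
from cloud import *
import sys
o=observe(); d=np.load(sys.argv[1]); P=cloud(d,o)
R=np.array(o["tool_rot"]); Q=(P-np.array(o["position"]))@R
m=(d>0)&(abs(Q[...,1])<.012)&(Q[...,2]>-.002)&(Q[...,2]<.08)&(abs(Q[...,0])<.025)
m[:,:270]=0;m[:,375:]=0
q=Q[m]
for a in np.arange(-.002,.08,.005):
    s=q[(q[:,2]>=a)&(q[:,2]<a+.005)]
    if len(s)>3: print(round(a,3),len(s),"y",s[:,1].min().round(4),s[:,1].max().round(4),"x",s[:,0].min().round(4),s[:,0].max().round(4))
print("block");clusters(P,d,.05,.07,100,(.36,.54,0.18,.36))
E
python3 look.py w21 stand:0; python3 sty.py d_w21.npy
```

```text
pos [0.4391 0.288  0.1924] x axis [-1.      0.0034  0.0025] zax [-0.0025 -0.0009 -1.    ] q6 -69.5 t 36.77
stand 0.8 321 211 [0.4386 0.2863 0.    ]
-0.002 124 y -0.0055 0.0041 x 0.0027 0.006
0.003 368 y -0.0077 0.0063 x 0.0027 0.01
0.008 26 y -0.0082 0.0068 x 0.0056 0.0096
0.018 17 y -0.0032 0.0019 x 0.0038 0.0052
0.023 72 y -0.0052 0.0038 x 0.0013 0.005
0.028 13 y -0.0048 0.0034 x 0.002 0.0045
0.033 7 y -0.0019 0.0006 x 0.0011 0.0019
0.038 28 y -0.0025 0.0011 x -0.0 0.0018
0.043 23 y -0.0025 0.0012 x -0.0 0.0016
0.048 30 y -0.0026 0.0012 x -0.0002 0.0019
block
5381 [322. 228.] mean [0.4398 0.2863 0.0594] mid [0.4412 0.2863 0.0562] ext [0.0748 0.0748 0.0123]
```

The stylus is unshifted and the stand hole is at about (0.441, 0.2865). I lower it in.

>>> move_arm --jaw '[0.6,0.6,0.6,0.6,0.6,0.6,0.6]' --dp '[[-0.19,-0.07,2.5],[0,0,3],[0,0,1.3],[0,0,0.8],[0,0,0.8],[0,0,0],[0,0,0]]' --turn '[[0,0,0],[0,0,0],[0,0,0],[0,0,0],[0,0,0],[0,0,0],[0,0,0]]'

```text
time_s: 37.45
position: [0.4418, 0.2876, 0.1095]
tool_rot: [[-1.0, 0.004, -0.0], [0.004, 1.0, 0.0], [0.0, 0.0, -1.0]]
ft_force: [-0.2, 0.2, -0.2]
grip_width: 0.0097
gripper_force: 59.2
```

>>> move_arm --jaw '[0.6,0.6,0.6,0.6,0.6,0.6,0.6]' --dp '[[0.06,-0.03,0.8],[0,0,0.8],[0,0,1],[0,0,1],[0,0,0.4],[0,0,0],[0,0,0]]' --turn '[[0,0,0],[0,0,0],[0,0,0],[0,0,0],[0,0,0],[0,0,0],[0,0,0]]'

```text
time_s: 38.03
position: [0.4408, 0.2875, 0.0688]
tool_rot: [[-1.0, 0.004, -0.001], [0.004, 1.0, -0.0], [0.001, -0.0, -1.0]]
ft_force: [-0.2, 0.1, -0.6]
grip_width: 0.01
gripper_force: 59.2
```

Seated to within 1 mm. I release, lift and move clear, then verify.

>>> move_arm --jaw '[0.6,3,3,3,3,3,3,3,3,3,3]' --dp '[[0,0,0.08],[0,0,0],[0,0,0],[0,0,0],[0,0,-2],[0,0,-3],[0,0,-4],[0,0,-3],[0,0,0],[0,0,0],[0,0,0]]' --turn '[[0,0,0],[0,0,0],[0,0,0],[0,0,0],[0,0,0],[0,0,0],[0,0,0],[0,0,0],[0,0,0],[0,0,0],[0,0,0]]'

```text
time_s: 38.95
position: [0.4404, 0.2873, 0.1874]
tool_rot: [[-1.0, 0.004, -0.002], [0.004, 1.0, -0.0], [0.002, -0.0, -1.0]]
ft_force: [-0.6, 0.2, -0.1]
grip_width: 0.03
gripper_force: 0.0
```

```bash
python3 look.py w22
python3 - <<'E'
from cloud import *
o=observe(); d=np.load("d_w22.npy"); P=cloud(d,o)
print("stylus");clusters(P,d,.085,.13,10,(.38,.52,0.18,.36))
print("collar+");clusters(P,d,.062,.075,10,(.38,.52,0.18,.36))
print("block");clusters(P,d,.05,.0615,100,(.36,.54,0.18,.36))
print(P[(d>0)&(abs(P[...,0]-.441)<.02)&(abs(P[...,1]-.2865)<.02)][:,2].max())
E
```

```text
pos [0.4404 0.2873 0.1874] x axis [-1.      0.0038  0.0021] zax [-0.0021 -0.0004 -1.    ] q6 -69.6 t 38.95
stylus
476 [323. 247.] mean [0.4387 0.2868 0.1049] mid [0.4406 0.2868 0.0987] ext [0.0119 0.0118 0.027 ]
collar+
274 [323. 228.] mean [0.4373 0.2868 0.0641] mid [0.4392 0.2865 0.0685] ext [0.0159 0.0194 0.0129]
block
4975 [323. 227.] mean [0.4381 0.2868 0.0586] mid [0.4406 0.2869 0.0558] ext [0.075  0.0754 0.0114]
0.284071651100314
```

>>> move_arm --jaw '[3,3,3,3,3,3,3,3,3,3,3,3]' --dp '[[-1.8,-3.43,-0.45],[-1.8,-3.43,-0.45],[-1.8,-3.43,-0.45],[-1.8,-3.43,-0.45],[-1.8,-3.43,-0.45],[-1.8,-3.43,-0.45],[-1.8,-3.43,-0.45],[-1.8,-3.43,-0.45],[-1.8,-3.43,-0.45],[-1.8,-3.43,-0.45],[-1.8,-3.43,-0.45],[-1.8,-3.43,-0.45]]' --turn '[[0,0,0],[0,0,0],[0,0,0],[0,0,0],[0,0,0],[0,0,0],[0,0,0],[0,0,0],[0,0,0],[0,0,0],[0,0,0],[0,0,0]]'

```text
time_s: 40.0
position: [0.6556, -0.1268, 0.2402]
tool_rot: [[-1.0, 0.004, -0.004], [0.004, 1.0, 0.001], [0.004, 0.001, -1.0]]
ft_force: [-0.0, 0.3, -0.1]
grip_width: 0.0299
gripper_force: 0.0
```

>>> move_arm --jaw '[3,3,3]' --dp '[[0,0,0],[0,0,0],[0,0,0]]' --turn '[[0,0,0],[0,0,0],[0,0,0]]'

```text
time_s: 40.25
position: [0.655, -0.1245, 0.2403]
tool_rot: [[-1.0, 0.004, -0.004], [0.004, 1.0, 0.001], [0.004, 0.001, -1.0]]
ft_force: [0.0, 0.8, 0.1]
grip_width: 0.0299
gripper_force: 0.0
```

```bash
python3 look.py w23
python3 - <<'E'
from cloud import *
o=observe(); d=np.load("d_w23.npy"); P=cloud(d,o)
print("sleeve");clusters(P,d,.076,.0845,100,(.6,.7,-.25,.05))
print("jaws");clusters(P,d,.0852,.092,8,(.6,.7,-.25,.05))
print("pin");clusters(P,d,.092,.13,10,(.62,.69,-.25,.03))
print("pintop");clusters(P,d,.1165,.13,10,(.62,.69,-.25,.03))
E
```

```text
pos [ 0.655  -0.1245  0.2403] x axis [-1.      0.0038  0.0037] zax [-0.0037  0.0013 -1.    ] q6 -110.7 t 40.25
sleeve
1081 [487. 218.] mean [0.6536 0.0085 0.0816] mid [0.6545 0.0097 0.0803] ext [0.0438 0.045  0.0085]
815 [378. 221.] mean [ 0.6556 -0.0797  0.0821] mid [ 0.656  -0.08    0.0802] ext [0.0438 0.0438 0.0085]
802 [266. 224.] mean [ 0.6576 -0.1697  0.0822] mid [ 0.6574 -0.1694  0.0803] ext [0.0437 0.0437 0.0084]
jaws
165 [479. 214.] mean [ 0.6486 -0.0012  0.0885] mid [ 6.488e-01 -6.000e-04  8.800e-02] ext [0.0121 0.0126 0.0055]
169 [506. 214.] mean [0.6484 0.02   0.0884] mid [0.6487 0.0205 0.0877] ext [0.0125 0.0115 0.005 ]
126 [368. 218.] mean [ 0.6513 -0.0885  0.0885] mid [ 0.6518 -0.0878  0.0887] ext [0.0116 0.0111 0.0064]
103 [390. 217.] mean [ 0.6504 -0.0713  0.0885] mid [ 0.6508 -0.0719  0.0877] ext [0.0106 0.0111 0.0047]
105 [254. 220.] mean [ 0.6523 -0.178   0.0886] mid [ 0.6529 -0.1775  0.0878] ext [0.0105 0.0118 0.0051]
128 [276. 220.] mean [ 0.6527 -0.1611  0.0886] mid [ 0.6534 -0.1615  0.0881] ext [0.0118 0.0114 0.0056]
168 [490. 236.] mean [0.6667 0.0097 0.0883] mid [0.6669 0.0103 0.0879] ext [0.0092 0.0106 0.0052]
36 [375. 238.] mean [ 0.6674 -0.0824  0.0886] mid [ 0.6667 -0.0816  0.0877] ext [0.0051 0.006  0.0046]
35 [269. 240.] mean [ 0.6691 -0.1668  0.0886] mid [ 0.6688 -0.168   0.0888] ext [0.0059 0.0068 0.0028]
pin
418 [381. 228.] mean [ 0.6541 -0.081   0.109 ] mid [ 0.6555 -0.08    0.1066] ext [0.0146 0.0153 0.0282]
421 [263. 231.] mean [ 0.656  -0.1683  0.1088] mid [ 0.6575 -0.1694  0.1063] ext [0.0148 0.0158 0.0276]
pintop
176 [385. 234.] mean [ 0.6558 -0.08    0.1186] mid [ 0.656  -0.0798  0.1188] ext [0.0099 0.0107 0.0039]
173 [260. 237.] mean [ 0.6577 -0.1693  0.1186] mid [ 0.6579 -0.1692  0.1184] ext [0.0104 0.0101 0.0034]
```

Both pins are centred and upright with their jaws closed to the same radius, the carriage is home and the stylus is stowed. I hand in the job.

```bash
python3 -c "
from rig import ticket
print(ticket.close_job())"
```

```text
the job is handed in; nothing more can be done
None
```

The job is handed in, though the result was not reported back: both pins from the rack are clamped upright in chucks 1 and 2, the carriage is home against the stop, the zero button was pressed with the stylus, and the stylus is back in its stand.

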